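Restock and front a row of paint pots with a ruler, then scan the shelf label

TASK

Restock the counter display: stand all the delivered paint pots from the cardboard tray upright in free places in the row on the grey display, then use the ruler, its long edge along the backs of the pots, to push the whole row forward into one straight line, fronts flush with the back edge of the pink price strip and not covering it. Lay the ruler flat back on the counter off the display, then take the barcode scanner and hold it steady for two seconds pointing straight down at the white barcode label on the strip, about 10 cm above it. Put the scanner back on its charging base as it was, leave the pencil cup, sketchbooks and tape dispenser alone, and if a pot gets knocked out of line put the line right again before you finish.

Things in the scene. Friction and masses are not known exactly. Their poses are not given: they have to be found in the camera images.
- display: Low grey riser fixed on the counter, 200 (x) x 480 (y) mm, top 30 mm up. Origin: centre of underside. Its front edge (+x) carries a flat pink price strip, flush with the top, from x = +60 to +100 mm. The back (-x, robot side) is open. Pots belong in a row along y behind the strip: a pot just touching the strip's back edge has its centre at x = +34 mm.
- label: White barcode label with black bars lying flat on the pink strip, 34 x 60 mm, facing up; origin at its centre. It does not move by itself and has no thickness to speak of. z up.
- tray: Shallow cardboard delivery tray fixed on the counter, 290 (x) x 130 (y) x 24 mm high, walls and floor 4 mm. Origin: centre of its underside. The delivered pots stand in it, in a row along its x, about 67 mm apart.
- base: Scanner's black charging base, fixed, plate 190 (x) x 100 (y) x 12 mm. Origin: centre of underside. The scanner's nose stands on the plate; its handle rests on a post (30 x 56 mm, top 57 mm above the counter) at x = -55 mm. At home the scanner's origin is at (50, 0, 12) mm in this frame, axes parallel.
- scanner: Dark pistol-shaped barcode scanner, pink nose band, 240 g, nose down. Origin: centre of its flat nose window; the beam leaves along its -z. Upright barrel 56 (x) x 46 (y) x 95 mm (z), good to grip from above across its y faces near the top; handle 30 mm wide runs from the barrel to x = -151 mm, 45 to 79 mm above the nose. Centre of mass about x = -13 mm.
- ruler: Dark grey anodised aluminium ruler, 200 g, plate 400 (x) x 70 (y) x 5 mm with straight long edges, a low ridge (to 12 mm) along its middle and on it, at the centre, an upright red grip 120 mm long (x), 14 mm wide (y), its top 55 mm above the underside. Origin: centre of its underside; x along the ruler. Lies flat on the counter between the robot and the display, roughly along the world y.
- pot1: Round paint pot, teal with white lid, 52 mm across, 62 mm high, about 150 g (varies). Origin: centre of its underside. Stands on the display out of line from the start; absent in some runs (None).
- pot2: Round paint pot, teal with white lid, 52 mm across, 62 mm high, about 150 g (varies). Origin: centre of its underside. Stands on the display out of line from the start; absent in some runs (None).
- pot3: Round paint pot, teal with white lid, 52 mm across, 62 mm high, about 150 g (varies). Origin: centre of its underside. Stands on the display out of line from the start; absent in some runs (None).
- pot4: Round paint pot, teal with white lid, 52 mm across, 62 mm high, about 150 g (varies). Origin: centre of its underside. Stands on the display out of line from the start; absent in some runs (None).
- pot5: Round paint pot, teal with white lid, 52 mm across, 62 mm high, about 150 g (varies). Origin: centre of its underside. Stands on the display out of line from the start; absent in some runs (None).
- pot6: Round paint pot, teal with white lid, 52 mm across, 62 mm high, about 150 g (varies). Origin: centre of its underside. Stands on the display out of line from the start; absent in some runs (None).
- new1: Delivered paint pot, same as the others (52 mm across, 62 mm high, origin: centre of underside). Stands in the cardboard tray at the start, on its 4 mm floor; absent in some runs (None).
- new2: Delivered paint pot, same as the others (52 mm across, 62 mm high, origin: centre of underside). Stands in the cardboard tray at the start, on its 4 mm floor; absent in some runs (None).
- new3: Delivered paint pot, same as the others (52 mm across, 62 mm high, origin: centre of underside). Stands in the cardboard tray at the start, on its 4 mm floor; absent in some runs (None).
- new4: Delivered paint pot, same as the others (52 mm across, 62 mm high, origin: centre of underside). Stands in the cardboard tray at the start, on its 4 mm floor; absent in some runs (None).
- pencils: Black pencil cup, 72 mm across, 150 mm high; bystander beyond the display.
- books: Two sketchbooks in a pile, 105 x 148 x 26 mm; bystander beyond the display.
- tape: Blue tape dispenser, 150 x 55 x 80 mm; bystander beyond the display.
There are look-alikes about, which are no part of the job. Leave any red or yellow look-alike of the new1 alone.

How it is judged:
By the outcome, as a careful person would: the job done as asked, in the order asked, and still so for the second after the job is handed in, with the robot touching nothing.
Of new1, new2, new3, new4 only 3 to 4 are there at a start; the rules pass over those that are not, and their reading is None.
Of pot1, pot2, pot3, pot4, pot5, pot6 only 2 to 2 are there at a start; the rules pass over those that are not, and their reading is None.
At some moment in a run one of ruler, pot1, pot2, pot3, pot4, pot5, pot6 may be knocked a few centimetres aside while the robot is not near it.
It also fails if it takes over 210 s, if anything falls off the work surface, if the arm or the gripper's body presses on something with over 40 N, if the wrist force passes 120 N, or if a joint passes its speed limit or range.

ROBOT

A 7-joint arm with a two-finger parallel gripper is mounted at the origin on the work surface. World frame = base frame: x ahead of the robot, y to its left, z up, the work surface at z = 0. Lengths are in m, angles in rad, forces in N, time in s.
With the tool pointing down it reaches from about 0.425 to 0.925 m from the base axis. Payload 6.8 kg.
Tool frame: the origin (TCP) lies at the very end of the fingers, on their centre line; the grasp point (between the pads) lies 19 mm behind it; z points along the fingers, y is the line along which they close (so a half turn about z gives the same grasp; the last joint's range is limited). The gripper opens to 85 mm and grips with 20 to 120 N. Pads are 22 mm wide; open, the fingers measure 114 mm over their backs; the gripper's body (76 mm by 85 mm) begins 54 mm behind the grasp point. The pads swing forward as they close: fully open they stand 13 mm farther back than shut.
Start: joints at [1.238, 0.477, 0.022, 1.555, -0.011, 1.109, -0.083], TCP at [0.15, -0.658, 0.231] pointing down, gripper open.
Joint ranges: [-2.96, 2.96], [-0.34, 2.1], [-1.41, 1.46], [0.24, 2.44], [-1.37, 4.51], [0.17, 1.92], [-2.96, 2.96]. Speed limits (rad/s): [2.39, 2.39, 3.14, 3.14, 3.14, 3.14, 3.14].

INTERFACE

Orientations are given as a unit quaternion [x, y, z, w].
In Python, from station import get_obs, snapshot, finish_job, look_for gives the robot as it stands.
- The arm moves only by the tool move_arm, never from a script. Its argument "plan" is a list that holds one entry, the list of rows, each a list of 6 numbers: the shift along the tool's x, y, z scaled (see below), then the turn, a rotation vector about the tool's x, y, z scaled (see below). In form: [[[x, y, z, rx, ry, rz], ...]]. A call has exactly 5 rows; each row is the pose to reach, as a shift and turn from the pose commanded when the call began, along the tool's axes at that moment, turning the shorter way round; what a row does not reach only later rows make up. The controller multiplies each number of a shift by 1000 mm and each number of a turn by 180 degrees. A row lasts 1/10 s, in which the tool goes at most 50 mm and 8.59 degrees, less where a joint would pass 70% of its speed; a pose out of reach is approached as far as the arm can. A call with a number of a shift or a turn outside -1 to 1 is refused whole. A call with a gripper value outside its range is refused whole. "grip" is the closure, from 0 (fully open) to 1 (shut), set as the call begins (left out, the last holds). The fingers move at their own pace and stop on an object; "newtons" is the grip in N (left out, the last holds). Time passes only in rows, so rows that repeat a pose let the fingers close, or fill a call up. It gives the time, the measured TCP pose, the force, the opening and the grip force at its end, in the units of the state.
- get_obs(): the state, without advancing time (a new reading comes with each control period).
- snapshot(name): name is "scene" or "top" or "wrist"; returns a dict with "img" (420x560x3 uint8, red, green, blue), "mtx" (3x3 intrinsics, pixels), "xyz" and "attitude" of the camera in the world; the wrist camera has in their place "T_tool_cam" (4x4, takes a point from camera to tool coordinates, whose origin is the TCP and whose axes are the flange's). Camera axes: x right, y down, z forward; pixel columns grow to the right and rows downward; lengths in m; the calibration is good to about 2 mm. The wrist camera is an equidistant fisheye: a pixel r from the principal point sees the ray r / f radians off the axis. A picture is of the moment at which its call begins: read the wrist's pose just before it. There is no depth.
- finish_job(): hands the job in; it is judged then, once.
Trained networks look in the newest picture that a camera, given by its name, has taken for a name from the list of things; names that differ only in an ending like _2 or _b are one class to them, and where a whole thing is asked for, a point or a joint stands for the part that bears it (a point fixed in the world has none). Each returns a list of dicts, best first, with "conf" (0 to 1); they miss things now and then, are a little off and sometimes report something else, mostly with a low value. They report only what shows in the picture. A call takes as long as a camera call. They do not tell look-alikes from the thing itself.
- look_for(camera, query): "extent" ([left, top, right, bottom] in pixels, round what is visible of it).
The state is a dict: "time_s": time; "joints": joint angles; "dq": joint speeds; "tau": joint torques, N m; "tcp_pos": TCP position; "eef_rot": TCP orientation; "wrist_force": force on the tool from outside, world axes, zero at the start; "ft_torque": the same for the moment, N m; "finger_gap": finger opening in m; "gripper_force": force on a finger pad.
Only numpy, scipy, OpenCV 4.12 (cv2) and the standard library are available. Lean on these libraries where they do the work, as an engineer would, in place of code of your own. Each camera call takes 0.05 s, during which the arm holds its last target. There are 200 camera calls.

## Working session

There is one attempt and no reset: what is moved stays moved. The work goes in short steps, Python scripts to look and compute and a tool call to move; the robot and the scene stay as the last step left them, time stands still between calls to the robot, and variables do not carry over. Pictures are saved under pics/ and viewed, at most 14 in all, crops included, and the job is handed in when it is done.

Besides the shell and the picture viewer there is one more tool, called after "Request:" by a JSON object that holds its "fn" and its "kwargs", one argument or row to a line. move_arm: Moves the arm, as the interface text tells. Its arguments: {"type":"object","properties":{"plan":{"type":"array","items":{"type":"array","items":{"type":"array","items":{"type":"number","minimum":-1,"maximum":1}}}},"grip":{"type":"number"},"newtons":{"type":"number"}},"required":["plan"]}

```bash
mkdir -p pics; ls; cat > h.py <<'E'
import numpy as np,cv2,sys
from station import *
from scipy.spatial.transform import Rotation as R
def snap(n,f=None):
    s=snapshot(n)
    if f: cv2.imwrite('pics/'+f,s['img'][:,:,::-1])
    return s
def rot(a):
    a=np.array(a,float)
    return a if a.shape==(3,3) else R.from_quat(a).as_matrix()
def px2w(s,u,v,z):
    K=np.array(s['mtx']);d=rot(s['attitude'])@np.linalg.inv(K)@[u,v,1.]
    c=np.array(s['xyz']);return c+d*(z-c[2])/d[2]
def w2px(s,p):
    q=rot(s['attitude']).T@(np.array(p)-np.array(s['xyz']));q=np.array(s['mtx'])@q;return q[:2]/q[2]
def wr_w(s,o,u,v,z):
    K=np.array(s['mtx']);x=(u-K[0,2]);y=(v-K[1,2]);r=np.hypot(x,y);t=r/K[0,0]
    d=np.array([np.sin(t)*x/r,np.sin(t)*y/r,np.cos(t)]) if r>0 else np.array([0,0,1.])
    T=np.array(s['T_tool_cam']);Rt=rot(o['eef_rot']);c=Rt@T[:3,3]+o['tcp_pos'];d=Rt@T[:3,:3]@d
    return c+d*(z-c[2])/d[2]
E
python3 - <<'E'
from h import *
o=get_obs();print(o)
for n in('top','scene'):
    s=snap(n,n+'0.png');print(n,s['mtx'],s['xyz'],s['attitude'])
    for q in('display','label','tray','base','scanner','ruler','pot1','new1'):
        for d in look_for(n,q)[:8]:
            e=d['extent'];print(q,round(d['conf'],2),np.round(e),np.round(px2w(s,(e[0]+e[2])/2,(e[1]+e[3])/2,0.03),3)[:2])
E
```

```text
pics
{'time_s': 0.0, 'joints': array([ 1.23792684,  0.47780712,  0.02231119,  1.55645563, -0.0114831 ,
        1.10929148, -0.08310472]), 'dq': array([ 2.15963169e-04, -6.40264129e-04,  9.07489962e-05,  9.20271274e-04,
       -9.52657649e-04, -2.39583845e-03, -5.82118250e-04]), 'tau': array([ 6.92622743e-04, -5.96452117e+01,  1.60786740e+00, -2.81192029e+01,
        1.23925356e-02,  9.30491136e-03,  9.73416803e-06]), 'tcp_pos': array([ 0.15031073, -0.6574429 ,  0.2303187 ]), 'eef_rot': array([ 9.93688272e-01,  1.12172983e-01, -1.71448025e-04, -9.00671938e-04]), 'wrist_force': array([-0.1398107 , -0.66309464,  0.88803637]), 'ft_torque': array([ 0.04674489, -0.01656058, -0.05331947]), 'gripper_force': 0.0, 'finger_gap': 0.08533077326171463}
top [[468.99624552   0.         280.53874975]
 [  0.         468.99624552 216.20719343]
 [  0.           0.           1.        ]] [0.47532312 0.05829292 1.3546891 ] [-0.70557816  0.70817162 -0.01609505  0.01983331]
display 0.89 [214. 150. 391. 233.] [0.612 0.002]
display 0.42 [164. 183. 185. 206.] [0.607 0.367]
display 0.39 [165. 254. 189. 277.] [0
[... 991 characters left out ...]
y 0.29 [393. 260. 420. 294.] [0.404 0.367]
label 0.85 [204. 211. 223. 230.] [ 0.701 -0.025]
tray 0.79 [308. 253. 441. 357.] [0.512 0.379]
base 0.81 [180. 103. 251. 140.] [ 0.522 -0.327]
scanner 0.85 [183.  86. 247. 130.] [ 0.494 -0.379]
scanner 0.7 [173. 142. 329. 312.] [0.633 0.044]
ruler 0.89 [260. 142. 375. 248.] [0.433 0.054]
pot1 0.65 [220. 141. 242. 165.] [ 0.547 -0.197]
new1 0.92 [351. 290. 384. 325.] [0.53  0.375]
new1 0.92 [424. 235. 454. 267.] [0.288 0.358]
new1 0.85 [405. 212. 429. 242.] [0.283 0.275]
new1 0.81 [327. 304. 355. 337.] [0.599 0.365]
new1 0.72 [421. 314. 451. 345.] [0.437 0.5  ]
new1 0.71 [377. 271. 399. 306.] [0.459 0.364]
new1 0.6 [394. 258. 418. 295.] [0.402 0.365]
```

```bash
python3 -c "
import cv2
a=cv2.imread('pics/top0.png');cv2.imwrite('pics/top0z.png',cv2.resize(a[130:340,100:480],(798,441),interpolation=3))"
```

```text
(no output)
```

View pics/top0z.png

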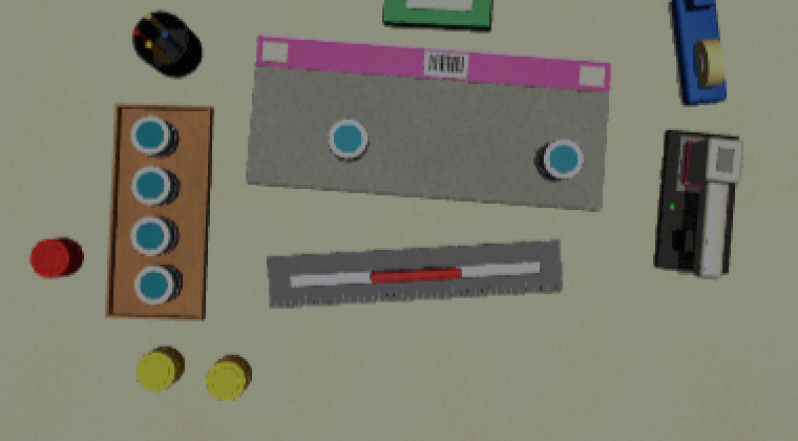

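View pics/scene0.png

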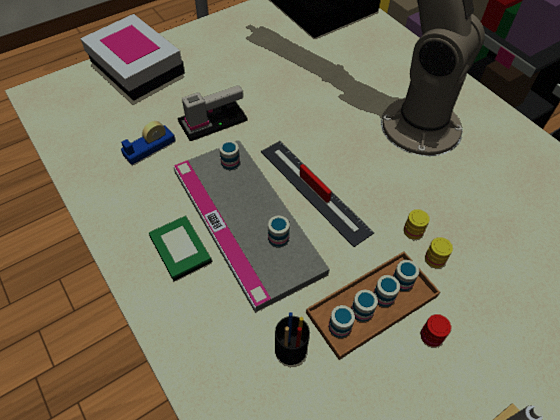

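The top view shows the display with 2 teal pots (crop 348,139 and 563,160) and the tray with 4 teal pots (crop ~152, 135/186/237/286). The red pot (55,258) and the yellow pots (158,370; 227,380) are look-alikes, and the label is at crop (445,65). The scene view agrees. Next I'll refine the poses by colour.

```bash
cat >> h.py <<'E'
def comps(m,amin):
    n,l,st,c=cv2.connectedComponentsWithStats(m.astype(np.uint8));return [(l==i,st[i],c[i]) for i in range(1,n) if st[i][4]>=amin]
def world_rect(s,m,z):
    v,u=np.nonzero(m);P=np.array([px2w(s,a,b,z)[:2] for a,b in zip(u,v)]);r=cv2.minAreaRect((P*1000).astype(np.float32))
    return r,P
def teal(img):
    h=cv2.cvtColor(img,cv2.COLOR_RGB2HSV);return (h[...,0]>85)&(h[...,0]<108)&(h[...,1]>110)&(h[...,2]>60)
def pink(img):
    h=cv2.cvtColor(img,cv2.COLOR_RGB2HSV);return (h[...,0]>140)&(h[...,0]<170)&(h[...,1]>90)&(h[...,2]>70)
def red(img):
    h=cv2.cvtColor(img,cv2.COLOR_RGB2HSV);return ((h[...,0]<6)|(h[...,0]>174))&(h[...,1]>150)&(h[...,2]>70)
def topmeasure(f=None):
    s=snap('top',f);im=s['img']
    for m,st,c in comps(teal(im),40):
        for z in(0.066,0.092):print('teal',st[4],np.round(c),z,np.round(px2w(s,*c,z)[:2],4),end=' ')
        print()
    for m,st,c in comps(pink(im),100):print('pink',st[4],world_rect(s,m,.03)[0],np.round(c))
    for m,st,c in comps(red(im),40):print('red',st[4],world_rect(s,m,.055)[0],np.round(c))
    return s
E
python3 - <<'E'
from h import *
s=topmeasure()
f=lambda a,b:np.round(px2w(s,100+a/2.1,130+b/2.1,.03)[:2],4)
print([f(*p) for p in((258,37),(610,64),(602,210),(247,184),(445,65),(258,66),(608,92))])
g=lambda a,b,z:np.round(px2w(s,100+a/2.1,130+b/2.1,z)[:2],4)
print('ruler',[g(*p,.005) for p in((267,257),(560,240),(562,291),(270,308))])
print('base',[g(*p,.012) for p in((667,130),(741,137),(728,276),(654,268))], 'scan top',g(724,160,.107),'tray',[g(*p,.024) for p in((116,104),(213,107),(205,319),(107,316))])
E
```

```text
teal 124 [171. 194.] 0.066 [0.6043 0.3674] teal 124 [171. 194.] 0.092 [0.6017 0.3612] 
teal 127 [265. 195.] 0.066 [0.5983 0.1074] teal 127 [265. 195.] 0.092 [0.5958 0.1064] 
teal 129 [368. 205.] 0.066 [ 0.5702 -0.1759] teal 129 [368. 205.] 0.092 [ 0.5683 -0.1712] 
teal 124 [171. 218.] 0.066 [0.5379 0.3661] teal 124 [171. 218.] 0.092 [0.5367 0.3599] 
teal 124 [171. 242.] 0.066 [0.4719 0.3663] teal 124 [171. 242.] 0.092 [0.472  0.3601] 
teal 124 [173. 265.] 0.066 [0.4072 0.3609] teal 124 [173. 265.] 0.092 [0.4086 0.3548] 
pink 959 ((712.403076171875, 117.78414916992188), (226.27130126953125, 38.94932174682617), 85.24662017822266) [266. 157.]
pink 799 ((690.5511474609375, -148.67373657226562), (194.29495239257812, 38.65619659423828), 85.30400848388672) [352. 164.]
pink 855 ((608.149169921875, -701.77294921875), (126.34004974365234, 63.97855758666992), 8.469258308410645) [550. 191.]
red 49 ((659.8623657226562, 760.8140258789062), (22.847858428955078, 30.09869956970215), 70.6858139038086) [ 32. 175.]
red 266 ((442.4713134765625, 500.2489013671875), (47.13148498535156, 47.16909408569336), 0.7206742167472839) [123. 253.]
red 210 ((418.4371337890625, 17.407394409179688), (13.88049602508545, 116.21966552734375), 2.814375400543213) [297. 261.]
[array([0.7392, 0.229 ]), array([ 0.7001, -0.2478]), array([ 0.5026, -0.234 ]), array([0.5394, 0.2432]), array([ 0.6997, -0.0246]), array([0.6995, 0.2288]), array([ 0.662 , -0.2445])]
ruler [array([0.4405, 0.219 ]), array([ 0.4624, -0.1816]), array([ 0.3929, -0.1834]), array([0.3711, 0.2148])]
base [array([ 0.612 , -0.3284]), array([ 0.602 , -0.4291]), array([ 0.4129, -0.4073]), array([ 0.424 , -0.3073])] scan top [ 0.5638 -0.3724] tray [array([0.6493, 0.4228]), array([0.6446, 0.2907]), array([0.3582, 0.3   ]), array([0.3626, 0.432 ])]
```

```bash
cat >> h.py <<'E'
YD=np.radians(-4.72); DX=np.array([np.cos(YD),np.sin(YD)]); DY=np.array([-DX[1],DX[0]]); DC=np.array([.6195,.0488])
def disp(x,y): return (DC[0]+x)*DX+(DC[1]+y)*DY
def rel(p): p=np.array(p)[:2]; return np.array([p@DX-DC[0],p@DY-DC[1]])
def qyaw(d):
    a=np.radians(d);return np.array([[np.cos(a),np.sin(a),0],[np.sin(a),-np.cos(a),0],[0,0,-1.]])
def plan(wps,p=None,Rm=None):
    """wps: (x,y,z,yawdeg); prints shift/turn numbers per call"""
    o=get_obs();p=np.array(o['tcp_pos']) if p is None else np.array(p);Rm=rot(o['eef_rot']) if Rm is None else Rm
    for w in wps:
        t=np.array(w[:3]);Rt=qyaw(w[3]);print(np.round(Rm.T@(t-p),4).tolist(),np.round((R.from_matrix(Rm.T@Rt).as_rotvec())/np.pi,4).tolist(),'->',np.round(t,3),round(np.linalg.norm(t-p),3))
        p,Rm=t,Rt
E
python3 - <<'E'
from h import *
plan([(.35,-.5,.24,43),(.52,-.33,.25,43),(.6,-.1,.25,43),(.6,.12,.25,43),(.604,.366,.20,43),(.604,.366,.03,43)])
for y in(.173,.031,-.037,-.105):print(y,np.round(disp(-.036,y),4))
E
```

```text
[0.2297, -0.1096, -0.0087] [0.0, -0.0, -0.1674] -> [ 0.35 -0.5   0.24] 0.255
[0.2403, -0.0084, -0.01] [0.0, 0.0, 0.0] -> [ 0.52 -0.33  0.25] 0.241
[0.2154, -0.1137, 0.0] [0.0, 0.0, 0.0] -> [ 0.6  -0.1   0.25] 0.244
[0.15, -0.1609, 0.0] [0.0, 0.0, 0.0] -> [0.6  0.12 0.25] 0.22
[0.1707, -0.1772, 0.05] [0.0, 0.0, 0.0] -> [0.604 0.366 0.2  ] 0.251
[0.0, 0.0, 0.17] [0.0, 0.0, 0.0] -> [0.604 0.366 0.03 ] 0.17
0.173 [0.5998 0.173 ]
0.031 [0.5881 0.0315]
-0.037 [ 0.5825 -0.0363]
-0.105 [ 0.5769 -0.104 ]
```

Request:
{"fn": "move_arm", "kwargs": {
  "plan": [
    [[0.23,-0.11,-0.009,0,0,-0.167],[0.23,-0.11,-0.009,0,0,-0.167],[0.23,-0.11,-0.009,0,0,-0.167],[0.23,-0.11,-0.009,0,0,-0.167],[0.23,-0.11,-0.009,0,0,-0.167]]
  ],
  "grip": 0,
  "newtons": 40
}}

```text
time_s: 1.45
tcp_pos: [0.3474, -0.5014, 0.2405]
eef_rot: [0.93, 0.367, 0.0, 0.0]
wrist_force: [1.2, -0.2, 0.5]
finger_gap: 0.0855
gripper_force: 0.0
```

Request:
{"fn": "move_arm", "kwargs": {
  "plan": [
    [[0.24,-0.008,-0.01,0,0,0],[0.24,-0.008,-0.01,0,0,0],[0.24,-0.008,-0.01,0,0,0],[0.24,-0.008,-0.01,0,0,0],[0.24,-0.008,-0.01,0,0,0]]
  ]
}}

```text
time_s: 1.95
tcp_pos: [0.5186, -0.3305, 0.2506]
eef_rot: [0.93, 0.367, 0.001, 0.0]
wrist_force: [-0.2, -0.5, 0.6]
finger_gap: 0.085
gripper_force: 0.0
```

Request:
{"fn": "move_arm", "kwargs": {
  "plan": [
    [[0.215,-0.114,0,0,0,0],[0.215,-0.114,0,0,0,0],[0.215,-0.114,0,0,0,0],[0.215,-0.114,0,0,0,0],[0.215,-0.114,0,0,0,0]]
  ]
}}

```text
time_s: 2.45
tcp_pos: [0.5968, -0.1005, 0.2504]
eef_rot: [0.93, 0.367, 0.0, -0.0]
wrist_force: [-0.0, -0.3, -0.5]
finger_gap: 0.0856
gripper_force: 0.0
```

Request:
{"fn": "move_arm", "kwargs": {
  "plan": [
    [[0.15,-0.161,0,0,0,0],[0.15,-0.161,0,0,0,0],[0.15,-0.161,0,0,0,0],[0.15,-0.161,0,0,0,0],[0.15,-0.161,0,0,0,0]]
  ]
}}

```text
time_s: 2.95
tcp_pos: [0.5952, 0.1234, 0.2506]
eef_rot: [0.929, 0.369, 0.001, -0.001]
wrist_force: [0.3, 1.2, 0.3]
finger_gap: 0.0856
gripper_force: 0.0
```

Request:
{"fn": "move_arm", "kwargs": {
  "plan": [
    [[0.17,-0.177,0.05,0,0,0],[0.17,-0.177,0.05,0,0,0],[0.17,-0.177,0.05,0,0,0],[0.17,-0.177,0.05,0,0,0],[0.17,-0.177,0.05,0,0,0]]
  ]
}}

```text
time_s: 3.45
tcp_pos: [0.6002, 0.3633, 0.1999]
eef_rot: [0.931, 0.366, 0.0, 0.0]
wrist_force: [0.2, 1.0, 0.1]
finger_gap: 0.0859
gripper_force: 0.0
```

```bash
cat >> h.py <<'E'
def wrist(z,amin=60,f=None):
    o=get_obs();s=snap('wrist',f);im=s['img'];print('tcp',np.round(o['tcp_pos'],4))
    for m,st,c in comps(teal(im),amin):print('teal',st[4],np.round(c),np.round(wr_w(s,o,*c,z)[:2],4))
    return o,s
E
python3 - <<'E'
from h import *
o,s=wrist(.066,f='w1.png');print(s['mtx'],s['T_tool_cam'])
plan([(.604,.366,.03,43)])
E
```

```text
tcp [0.6002 0.3633 0.1999]
teal 1079 [280. 190.] [0.6031 0.3707]
teal 707 [233. 242.] [0.5363 0.3694]
teal 383 [200. 285.] [0.4764 0.3639]
[[325.1922621    0.         283.18192229]
 [  0.         325.1922621  207.58100636]
 [  0.           0.           1.        ]] [[-8.12263891e-04 -9.54635561e-01 -2.97775562e-01  7.76324506e-02]
 [ 9.99999630e-01 -6.91593490e-04 -5.10598823e-04 -8.03438348e-04]
 [ 2.81496155e-04 -2.97775866e-01  9.54635770e-01 -1.42920302e-01]
 [ 0.00000000e+00  0.00000000e+00  0.00000000e+00  1.00000000e+00]]
[0.0002, 0.0126, 0.1678] [-0.0023, -0.0006, 0.0027] -> [0.604 0.366 0.03 ] 0.168
```

View pics/w1.png

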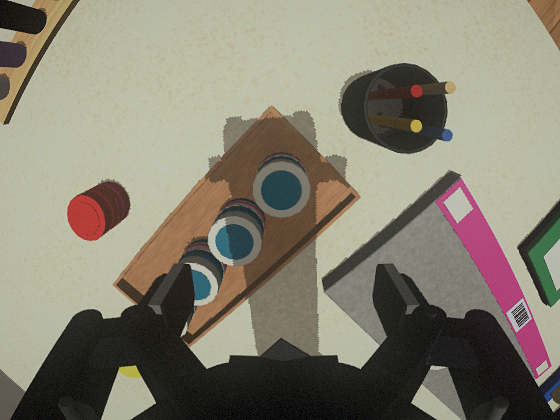

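The wrist view shows the pots at (280,190), (233,242) and (200,285), with the fourth under the finger; the red pot stands apart. I'll check the arm has settled.

```bash
python3 - <<'E'
from h import *
for i in range(3):
    o=get_obs();print(o['time_s'],o['tcp_pos'],o['eef_rot'],o['joints'])
plan([(.604,.366,.03,43)])
print(rot(o['eef_rot']),qyaw(43))
E
```

```text
3.5 [0.59577662 0.37392083 0.19790551] [ 9.28865010e-01  3.70399861e-01 -4.19247810e-04 -3.68256222e-03] [-0.35184705  0.59175368 -0.44442392  1.48698338  0.26149463  1.12110434
 -1.65553436]
3.5 [0.59577662 0.37392083 0.19790551] [ 9.28865010e-01  3.70399861e-01 -4.19247810e-04 -3.68256222e-03] [-0.35184705  0.59175368 -0.44442392  1.48698338  0.26149463  1.12110434
 -1.65553436]
3.5 [0.59577662 0.37392083 0.19790551] [ 9.28865010e-01  3.70399861e-01 -4.19247810e-04 -3.68256222e-03] [-0.35184705  0.59175368 -0.44442392  1.48698338  0.26149463  1.12110434
 -1.65553436]
[0.0002, 0.0126, 0.1678] [-0.0023, -0.0006, 0.0027] -> [0.604 0.366 0.03 ] 0.168
[[ 0.72560753  0.68809985 -0.00350689]
 [ 0.68810603 -0.72558076  0.00653063]
 [ 0.00194919 -0.00715179 -0.99997253]] [[ 0.7313537   0.68199836  0.        ]
 [ 0.68199836 -0.7313537   0.        ]
 [ 0.          0.         -1.        ]]
```

Request:
{"fn": "move_arm", "kwargs": {
  "plan": [
    [[0,0,0,0,0,0],[0,0,0,0,0,0],[0,0,0,0,0,0],[0,0,0,0,0,0],[0,0,0,0,0,0]]
  ]
}}

```text
time_s: 4.0
tcp_pos: [0.6008, 0.3603, 0.2007]
eef_rot: [0.931, 0.365, 0.0, 0.0]
wrist_force: [-0.5, -0.2, -0.3]
finger_gap: 0.0856
gripper_force: 0.0
```

```bash
python3 - <<'E'
from h import *
wrist(.066)
plan([(.6035,.368,.03,43)])
E
```

```text
tcp [0.6008 0.3603 0.2007]
teal 1081 [277. 188.] [0.6034 0.3706]
teal 769 [230. 240.] [0.5364 0.3698]
teal 326 [199. 283.] [0.4773 0.3629]
[0.0071, -0.0036, 0.1706] [0.0001, -0.0001, -0.0008] -> [0.604 0.368 0.03 ] 0.171
```

Request:
{"fn": "move_arm", "kwargs": {
  "plan": [
    [[0.008,-0.005,0.04,0,0,0],[0.008,-0.005,0.08,0,0,0],[0.008,-0.005,0.12,0,0,0],[0.008,-0.005,0.15,0,0,0],[0.008,-0.005,0.169,0,0,0]]
  ]
}}

```text
time_s: 4.55
tcp_pos: [0.6017, 0.3693, 0.0285]
eef_rot: [0.931, 0.366, -0.002, 0.0]
wrist_force: [-0.4, -0.7, 0.1]
finger_gap: 0.0856
gripper_force: 0.0
```

Request:
{"fn": "move_arm", "kwargs": {
  "plan": [
    [[0,0,0,0,0,0],[0,0,0,0,0,0],[0,0,0,0,0,0],[0,0,0,0,0,0],[0,0,0,0,0,0]]
  ],
  "grip": 1,
  "newtons": 40
}}

```text
time_s: 5.05
tcp_pos: [0.6039, 0.3715, 0.0335]
eef_rot: [0.931, 0.366, 0.002, -0.0]
wrist_force: [-0.9, -0.2, 6.8]
finger_gap: 0.0508
gripper_force: 42.4
```

Request:
{"fn": "move_arm", "kwargs": {
  "plan": [
    [[0,0,0,0,0,0],[0,0,-0.03,0,0,0],[0,0,-0.07,0,0,0],[0,0,-0.11,0,0,0],[0,0,-0.14,0,0,0]]
  ]
}}

```text
time_s: 5.55
tcp_pos: [0.603, 0.3712, 0.1744]
eef_rot: [0.931, 0.366, 0.001, -0.0]
wrist_force: [-0.2, 0.6, -0.7]
finger_gap: 0.0513
gripper_force: 42.2
```

```bash
python3 - <<'E'
from h import *
o=get_obs();print(o['finger_gap'],o['gripper_force'])
a=disp(-.036,.173);plan([(*a,.175,43),(*a,.056+.004,43)])
E
```

```text
0.051252169816062364 42.24207937717438
[-0.1373, 0.1429, -0.0009] [0.0001, -0.0008, -0.0003] -> [0.6   0.173 0.175] 0.198
[0.0, 0.0, 0.115] [0.0, 0.0, 0.0] -> [0.6   0.173 0.06 ] 0.115
```

Request:
{"fn": "move_arm", "kwargs": {
  "plan": [
    [[-0.034,0.036,0,0,0,0],[-0.068,0.071,0,0,0,0],[-0.1,0.105,0,0,0,0],[-0.125,0.13,0,0,0,0],[-0.136,0.142,0,0,0,0]]
  ]
}}

```text
time_s: 6.05
tcp_pos: [0.5999, 0.1688, 0.1713]
eef_rot: [0.932, 0.364, -0.001, 0.001]
wrist_force: [1.1, 0.8, -2.6]
finger_gap: 0.0511
gripper_force: 42.2
```

Request:
{"fn": "move_arm", "kwargs": {
  "plan": [
    [[0,0,0.02,0,0,0],[0,0,0.055,0,0,0],[0,0,0.09,0,0,0],[0,0,0.107,0,0,0],[0,0,0.112,0,0,0]]
  ]
}}

```text
time_s: 6.55
tcp_pos: [0.5978, 0.1746, 0.0592]
eef_rot: [0.93, 0.367, -0.002, -0.0]
wrist_force: [-16.2, -7.0, 36.9]
finger_gap: 0.0513
gripper_force: 45.9
```

Request:
{"fn": "move_arm", "kwargs": {
  "plan": [
    [[0,0,0,0,0,0],[0,0,0,0,0,0],[0,0,0,0,0,0],[0,0,0,0,0,0],[0,0,0,0,0,0]]
  ]
}}

```text
time_s: 7.05
tcp_pos: [0.6, 0.1741, 0.0594]
eef_rot: [0.931, 0.366, 0.0, 0.0]
wrist_force: [0.2, -0.2, -0.9]
finger_gap: 0.0513
gripper_force: 42.5
```

Request:
{"fn": "move_arm", "kwargs": {
  "plan": [
    [[0,0,0,0,0,0],[0,0,0,0,0,0],[0,0,0,0,0,0],[0,0,0,0,0,0],[0,0,0,0,0,0]]
  ],
  "grip": 0.22
}}

```text
time_s: 7.55
tcp_pos: [0.5998, 0.1741, 0.0593]
eef_rot: [0.931, 0.366, 0.0, -0.0]
wrist_force: [-0.0, -0.0, 0.2]
finger_gap: 0.0663
gripper_force: 0.0
```

Request:
{"fn": "move_arm", "kwargs": {
  "plan": [
    [[0,0,-0.01,0,0,0],[0,0,-0.04,0,0,0],[0,0,-0.08,0,0,0],[0,0,-0.11,0,0,0],[0,0,-0.12,0,0,0]]
  ]
}}

```text
time_s: 8.05
tcp_pos: [0.6017, 0.175, 0.1839]
eef_rot: [0.931, 0.366, 0.003, 0.0]
wrist_force: [0.4, 0.6, 0.3]
finger_gap: 0.0666
gripper_force: 0.0
```

```bash
python3 - <<'E'
from h import *
wrist(.092); topmeasure()
plan([(.537,.3675,.18,43),(.537,.3675,.032,43)])
E
```

```text
tcp [0.6017 0.175  0.1839]
teal 909 [ 79. 115.] [0.5496 0.355 ]
teal 698 [ 49. 169.] [0.4899 0.3552]
teal 1583 [283. 217.] [0.5991 0.1743]
teal 521 [ 31. 218.] [0.4322 0.3501]
teal 1131 [336. 270.] [0.5951 0.1104]
teal 73 [267. 194.] 0.066 [0.6014 0.1018] teal 73 [267. 194.] 0.092 [0.5989 0.1009] 
teal 128 [368. 205.] 0.066 [ 0.5703 -0.1759] teal 128 [368. 205.] 0.092 [ 0.5684 -0.1711] 
teal 124 [171. 218.] 0.066 [0.5379 0.3661] teal 124 [171. 218.] 0.092 [0.5367 0.3599] 
teal 123 [171. 242.] 0.066 [0.4718 0.3662] teal 123 [171. 242.] 0.092 [0.4719 0.36  ] 
teal 124 [173. 265.] 0.066 [0.4072 0.3609] teal 124 [173. 265.] 0.092 [0.4086 0.3548] 
pink 814 ((710.4025268554688, 96.11140441894531), (182.70822143554688, 39.167327880859375), 85.30400085449219) [271. 157.]
pink 799 ((690.5462036132812, -148.67330932617188), (194.29495239257812, 38.666236877441406), 85.30401611328125) [352. 164.]
pink 854 ((608.149169921875, -701.77294921875), (126.34004974365234, 63.97855758666992), 8.469258308410645) [550. 191.]
red 52 ((659.698486328125, 760.3463745117188), (23.83864402770996, 30.09869956970215), 70.6858139038086) [ 32. 175.]
red 265 ((442.4713134765625, 500.2489013671875), (47.13148498535156, 47.16909408569336), 0.7206742167472839) [124. 253.]
red 55 ((420.04376220703125, -24.142391204833984), (33.108116149902344, 11.005306243896484), 89.80935668945312) [313. 260.]
[0.0848, -0.1848, 0.0014] [0.0006, -0.0011, -0.0004] -> [0.537 0.368 0.18 ] 0.203
[0.0, 0.0, 0.148] [0.0, 0.0, 0.0] -> [0.537 0.368 0.032] 0.148
```

Request:
{"fn": "move_arm", "kwargs": {
  "plan": [
    [[0.02,-0.044,0,0,0,0],[0.04,-0.086,0,0,0,0],[0.06,-0.128,0,0,0,0],[0.078,-0.167,0,0,0,0],[0.086,-0.184,0,0,0,0]]
  ],
  "grip": 0
}}

```text
time_s: 8.65
tcp_pos: [0.5335, 0.372, 0.1776]
eef_rot: [0.929, 0.369, -0.001, -0.001]
wrist_force: [0.2, -0.1, -0.4]
finger_gap: 0.0855
gripper_force: 0.0
```

Request:
{"fn": "move_arm", "kwargs": {
  "plan": [
    [[0,0,0.02,0,0,0],[0,0,0.06,0,0,0],[0,0,0.1,0,0,0],[0,0,0.135,0,0,0],[0,0,0.147,0,0,0]]
  ]
}}

```text
time_s: 9.15
tcp_pos: [0.5348, 0.3641, 0.0269]
eef_rot: [0.931, 0.366, -0.004, 0.001]
wrist_force: [-0.8, -0.7, 0.0]
finger_gap: 0.0852
gripper_force: 0.0
```

Request:
{"fn": "move_arm", "kwargs": {
  "plan": [
    [[0,0,0,0,0,0],[0,0,0,0,0,0],[0,0,0,0,0,0],[0,0,0,0,0,0],[0,0,0,0,0,0]]
  ],
  "grip": 1
}}

```text
time_s: 9.65
tcp_pos: [0.5385, 0.3682, 0.0342]
eef_rot: [0.931, 0.366, 0.002, -0.0]
wrist_force: [-0.4, -0.3, 7.6]
finger_gap: 0.0509
gripper_force: 42.3
```

Request:
{"fn": "move_arm", "kwargs": {
  "plan": [
    [[0,0,0,0,0,0],[0,0,-0.03,0,0,0],[0,0,-0.07,0,0,0],[0,0,-0.11,0,0,0],[0,0,-0.14,0,0,0]]
  ]
}}

```text
time_s: 10.15
tcp_pos: [0.5378, 0.3676, 0.1751]
eef_rot: [0.931, 0.366, 0.001, -0.0]
wrist_force: [1.3, 1.0, -1.5]
finger_gap: 0.0513
gripper_force: 42.4
```

Request:
{"fn": "move_arm", "kwargs": {
  "plan": [
    [[-0.02,0.03,0,0,0,0],[-0.045,0.065,0,0,0,0],[-0.07,0.1,0,0,0,0],[-0.09,0.135,0,0,0,0],[-0.11,0.165,0,0,0,0]]
  ]
}}

```text
time_s: 10.65
tcp_pos: [0.5695, 0.1689, 0.1725]
eef_rot: [0.931, 0.365, 0.0, 0.0]
wrist_force: [1.7, 0.5, -1.2]
finger_gap: 0.051
gripper_force: 42.4
```

Request:
{"fn": "move_arm", "kwargs": {
  "plan": [
    [[-0.02,0.033,0,0,0,0],[-0.045,0.065,0,0,0,0],[-0.065,0.092,0,0,0,0],[-0.077,0.11,0,0,0,0],[-0.082,0.116,0,0,0,0]]
  ]
}}

```text
time_s: 11.15
tcp_pos: [0.5884, 0.0271, 0.1722]
eef_rot: [0.931, 0.364, -0.0, 0.001]
wrist_force: [-0.1, 0.1, -1.6]
finger_gap: 0.0512
gripper_force: 42.4
```

```bash
python3 - <<'E'
from h import *
o=get_obs();print(o['finger_gap']); topmeasure()
a=disp(-.036,.031);plan([(*a,.0605,43)])
E
```

```text
0.05121657242637103
teal 126 [241. 194.] 0.066 [0.6017 0.1736] teal 126 [241. 194.] 0.092 [0.5992 0.1713] 
teal 126 [265. 196.] 0.066 [0.5982 0.1075] teal 126 [265. 196.] 0.092 [0.5957 0.1065] 
teal 128 [368. 205.] 0.066 [ 0.5703 -0.1759] teal 128 [368. 205.] 0.092 [ 0.5684 -0.1711] 
teal 124 [171. 242.] 0.066 [0.4719 0.3663] teal 124 [171. 242.] 0.092 [0.472  0.3601] 
teal 124 [173. 265.] 0.066 [0.4072 0.3609] teal 124 [173. 265.] 0.092 [0.4086 0.3548] 
pink 739 ((712.5900268554688, 120.63697814941406), (220.54449462890625, 38.94032669067383), 85.21739959716797) [258. 156.]
pink 774 ((690.4367065429688, -150.12770080566406), (191.37806701660156, 38.64619827270508), 85.30400848388672) [353. 164.]
pink 854 ((608.149169921875, -701.77294921875), (126.34004974365234, 63.97855758666992), 8.469258308410645) [550. 191.]
red 52 ((659.698486328125, 760.3463745117188), (23.83864402770996, 30.09869956970215), 70.6858139038086) [ 32. 175.]
red 265 ((442.4713134765625, 500.2489013671875), (47.13148498535156, 47.16909408569336), 0.7206742167472839) [124. 253.]
red 137 ((417.5704040527344, 36.60407638549805), (13.582560539245605, 77.80780029296875), 2.9807279109954834) [291. 261.]
[0.0027, -0.0031, 0.1117] [0.0003, 0.0004, -0.0016] -> [0.588 0.032 0.06 ] 0.112
```

Request:
{"fn": "move_arm", "kwargs": {
  "plan": [
    [[0,0,0.03,0,0,0],[0,0,0.065,0,0,0],[0,0,0.092,0,0,0],[0,0,0.104,0,0,0],[0,0,0.111,0,0,0]]
  ]
}}

```text
time_s: 11.7
tcp_pos: [0.5877, 0.0324, 0.0604]
eef_rot: [0.93, 0.367, -0.0, -0.001]
wrist_force: [-0.5, -0.7, -1.7]
finger_gap: 0.0511
gripper_force: 42.4
```

Request:
{"fn": "move_arm", "kwargs": {
  "plan": [
    [[0,0,0,0,0,0],[0,0,0,0,0,0],[0,0,0,0,0,0],[0,0,0,0,0,0],[0,0,0,0,0,0]]
  ]
}}

```text
time_s: 12.2
tcp_pos: [0.5886, 0.0308, 0.0617]
eef_rot: [0.931, 0.366, 0.0, 0.0]
wrist_force: [-0.7, -0.1, -1.3]
finger_gap: 0.0513
gripper_force: 42.5
```

Request:
{"fn": "move_arm", "kwargs": {
  "plan": [
    [[0,0,0,0,0,0],[0,0,0,0,0,0],[0,0,0,0,0,0],[0,0,0,0,0,0],[0,0,0,0,0,0]]
  ],
  "grip": 0.22
}}

```text
time_s: 12.7
tcp_pos: [0.5883, 0.0308, 0.0612]
eef_rot: [0.931, 0.366, 0.0, 0.0]
wrist_force: [0.3, -0.3, 0.5]
finger_gap: 0.0669
gripper_force: 0.0
```

Request:
{"fn": "move_arm", "kwargs": {
  "plan": [
    [[0,0,-0.01,0,0,0],[0,0,-0.04,0,0,0],[0,0,-0.08,0,0,0],[0,0,-0.11,0,0,0],[0,0,-0.12,0,0,0]]
  ]
}}

```text
time_s: 13.2
tcp_pos: [0.5903, 0.0314, 0.1857]
eef_rot: [0.931, 0.366, 0.003, 0.001]
wrist_force: [-0.2, 0.2, 0.8]
finger_gap: 0.0666
gripper_force: 0.0
```

Request:
{"fn": "move_arm", "kwargs": {
  "plan": [
    [[0.015,-0.033,0,0,0,0],[0.034,-0.075,0,0,0,0],[0.052,-0.117,0,0,0,0],[0.071,-0.159,0,0,0,0],[0.09,-0.2,0,0,0,0]]
  ],
  "grip": 0
}}

```text
time_s: 13.7
tcp_pos: [0.5168, 0.2399, 0.1811]
eef_rot: [0.931, 0.366, -0.0, 0.0]
wrist_force: [0.4, -0.4, 0.4]
finger_gap: 0.0857
gripper_force: 0.0
```

Request:
{"fn": "move_arm", "kwargs": {
  "plan": [
    [[0.018,-0.04,0,0,0,0],[0.034,-0.078,0,0,0,0],[0.047,-0.108,0,0,0,0],[0.053,-0.122,0,0,0,0],[0.054,-0.126,0,0,0,0]]
  ]
}}

```text
time_s: 14.2
tcp_pos: [0.4705, 0.369, 0.181]
eef_rot: [0.93, 0.367, -0.0, -0.0]
wrist_force: [0.5, -0.9, 0.2]
finger_gap: 0.0854
gripper_force: 0.0
```

```bash
python3 - <<'E'
from h import *
wrist(.066);topmeasure()
plan([(.4715,.368,.032,43)])
E
```

```text
tcp [0.4705 0.369  0.181 ]
teal 1300 [285. 204.] [0.4712 0.3692]
teal 634 [521. 251.] [0.6069 0.1464]
teal 580 [233. 259.] [0.4015 0.3677]
teal 129 [251. 252.] [0.4188 0.3605]
teal 438 [538. 288.] [0.6034 0.074 ]
teal 286 [549. 324.] [ 0.5942 -0.0125]
teal 126 [241. 194.] 0.066 [0.6017 0.1736] teal 126 [241. 194.] 0.092 [0.5992 0.1713] 
teal 127 [265. 195.] 0.066 [0.5983 0.1074] teal 127 [265. 195.] 0.092 [0.5958 0.1064] 
teal 125 [294. 198.] 0.066 [0.5899 0.0277] teal 125 [294. 198.] 0.092 [0.5876 0.0284] 
teal 128 [368. 205.] 0.066 [ 0.5703 -0.1759] teal 128 [368. 205.] 0.092 [ 0.5684 -0.1711] 
teal 111 [171. 242.] 0.066 [0.4712 0.366 ] teal 111 [171. 242.] 0.092 [0.4713 0.3598] 
pink 959 ((712.403076171875, 117.78414916992188), (226.27130126953125, 38.94932174682617), 85.24662017822266) [266. 157.]
pink 797 ((690.681396484375, -147.262451171875), (197.13491821289062, 38.67158508300781), 85.3194808959961) [352. 164.]
pink 855 ((608.149169921875, -701.77294921875), (126.34004974365234, 63.97855758666992), 8.469258308410645) [550. 191.]
red 53 ((659.3221435546875, 760.478271484375), (23.83864402770996, 30.89628791809082), 70.6858139038086) [ 32. 175.]
red 211 ((418.6395263671875, 17.42898941040039), (14.202357292175293, 116.22823333740234), 3.0710608959198) [298. 261.]
[0.0008, -0.0015, 0.1489] [0.0002, 0.0003, -0.0005] -> [0.472 0.368 0.032] 0.149
```

Request:
{"fn": "move_arm", "kwargs": {
  "plan": [
    [[0,0,0.02,0,0,0],[0,0,0.06,0,0,0],[0,0,0.1,0,0,0],[0,0,0.135,0,0,0],[0,0,0.149,0,0,0]]
  ]
}}

```text
time_s: 14.8
tcp_pos: [0.4715, 0.3632, 0.0288]
eef_rot: [0.931, 0.365, -0.003, 0.002]
wrist_force: [0.4, -0.3, -0.3]
finger_gap: 0.0853
gripper_force: 0.0
```

Request:
{"fn": "move_arm", "kwargs": {
  "plan": [
    [[0,0,0,0,0,0],[0,0,0,0,0,0],[0,0,0,0,0,0],[0,0,0,0,0,0],[0,0,0,0,0,0]]
  ],
  "grip": 1
}}

```text
time_s: 15.3
tcp_pos: [0.473, 0.3684, 0.0343]
eef_rot: [0.931, 0.366, 0.002, -0.0]
wrist_force: [-0.2, -1.2, 7.8]
finger_gap: 0.0506
gripper_force: 42.4
```

Request:
{"fn": "move_arm", "kwargs": {
  "plan": [
    [[0,0,0,0,0,0],[0,0,-0.03,0,0,0],[0,0,-0.07,0,0,0],[0,0,-0.11,0,0,0],[0,0,-0.14,0,0,0]]
  ]
}}

```text
time_s: 15.8
tcp_pos: [0.4719, 0.3682, 0.1754]
eef_rot: [0.931, 0.366, 0.001, -0.0]
wrist_force: [1.0, 0.6, -1.5]
finger_gap: 0.0511
gripper_force: 42.3
```

Request:
{"fn": "move_arm", "kwargs": {
  "plan": [
    [[-0.014,0.026,0,0,0,0],[-0.034,0.066,0,0,0,0],[-0.055,0.106,0,0,0,0],[-0.077,0.147,0,0,0,0],[-0.099,0.189,0,0,0,0]]
  ]
}}

```text
time_s: 16.3
tcp_pos: [0.528, 0.1602, 0.1729]
eef_rot: [0.93, 0.366, 0.0, 0.0]
wrist_force: [0.9, 0.7, -1.4]
finger_gap: 0.0513
gripper_force: 42.3
```

Request:
{"fn": "move_arm", "kwargs": {
  "plan": [
    [[-0.022,0.042,0,0,0,0],[-0.044,0.084,0,0,0,0],[-0.066,0.126,0,0,0,0],[-0.085,0.162,0,0,0,0],[-0.095,0.182,0,0,0,0]]
  ]
}}

```text
time_s: 16.8
tcp_pos: [0.5826, -0.0412, 0.1726]
eef_rot: [0.931, 0.364, -0.0, 0.001]
wrist_force: [-1.4, -0.3, -1.2]
finger_gap: 0.051
gripper_force: 42.3
```

Request:
{"fn": "move_arm", "kwargs": {
  "plan": [
    [[0,0,0.02,0,0,0],[0,0,0.05,0,0,0],[0,0,0.08,0,0,0],[0,0,0.09,0,0,0],[0,0,0.09,0,0,0]]
  ]
}}

```text
time_s: 17.3
tcp_pos: [0.5812, -0.0361, 0.0813]
eef_rot: [0.931, 0.366, -0.001, -0.001]
wrist_force: [0.2, 0.1, -0.5]
finger_gap: 0.0509
gripper_force: 42.3
```

```bash
python3 - <<'E'
from h import *
o=get_obs();print(o['finger_gap'])
a=disp(-.036,-.037);plan([(*a,.0605,43)])
E
```

```text
0.05089990357008522
[0.0008, 0.001, 0.0208] [-0.0006, 0.0006, -0.0002] -> [ 0.582 -0.036  0.06 ] 0.021
```

Request:
{"fn": "move_arm", "kwargs": {
  "plan": [
    [[0,0,0.008,0,0,0],[0,0,0.014,0,0,0],[0,0,0.018,0,0,0],[0,0,0.021,0,0,0],[0,0,0.021,0,0,0]]
  ]
}}

```text
time_s: 17.8
tcp_pos: [0.5822, -0.0362, 0.061]
eef_rot: [0.931, 0.366, -0.0, -0.0]
wrist_force: [1.1, 0.0, -2.1]
finger_gap: 0.0508
gripper_force: 42.3
```

Request:
{"fn": "move_arm", "kwargs": {
  "plan": [
    [[0,0,0,0,0,0],[0,0,0,0,0,0],[0,0,0,0,0,0],[0,0,0,0,0,0],[0,0,0,0,0,0]]
  ],
  "grip": 0.22
}}

```text
time_s: 18.3
tcp_pos: [0.5824, -0.0362, 0.0613]
eef_rot: [0.931, 0.366, 0.0, 0.0]
wrist_force: [-1.0, 0.3, -1.3]
finger_gap: 0.0666
gripper_force: 0.0
```

Request:
{"fn": "move_arm", "kwargs": {
  "plan": [
    [[0,0,-0.01,0,0,0],[0,0,-0.04,0,0,0],[0,0,-0.08,0,0,0],[0,0,-0.11,0,0,0],[0,0,-0.12,0,0,0]]
  ]
}}

```text
time_s: 18.8
tcp_pos: [0.5844, -0.0359, 0.1856]
eef_rot: [0.931, 0.366, 0.003, 0.001]
wrist_force: [-0.1, 0.1, -0.7]
finger_gap: 0.0669
gripper_force: 0.0
```

Request:
{"fn": "move_arm", "kwargs": {
  "plan": [
    [[0.01,-0.03,0,0,0,0],[0.025,-0.074,0,0,0,0],[0.041,-0.119,0,0,0,0],[0.057,-0.163,0,0,0,0],[0.074,-0.21,0,0,0,0]]
  ],
  "grip": 0
}}

```text
time_s: 19.3
tcp_pos: [0.4924, 0.1689, 0.1812]
eef_rot: [0.931, 0.366, -0.0, 0.0]
wrist_force: [1.0, 0.1, -0.6]
finger_gap: 0.0856
gripper_force: 0.0
```

Request:
{"fn": "move_arm", "kwargs": {
  "plan": [
    [[0.016,-0.046,0,0,0,0],[0.032,-0.092,0,0,0,0],[0.048,-0.138,0,0,0,0],[0.063,-0.18,0,0,0,0],[0.071,-0.202,0,0,0,0]]
  ]
}}

```text
time_s: 19.8
tcp_pos: [0.4048, 0.3681, 0.1814]
eef_rot: [0.93, 0.368, -0.0, -0.001]
wrist_force: [-0.4, -0.1, 0.1]
finger_gap: 0.085
gripper_force: 0.0
```

```bash
python3 - <<'E'
from h import *
wrist(.066);topmeasure()
plan([(.407,.3635,.032,43)])
E
```

```text
tcp [0.4048 0.3681 0.1814]
teal 884 [291. 205.] [0.4077 0.3639]
teal 275 [555. 207.] [0.6069 0.1504]
teal 126 [241. 194.] 0.066 [0.6017 0.1736] teal 126 [241. 194.] 0.092 [0.5992 0.1713] 
teal 127 [265. 195.] 0.066 [0.5983 0.1074] teal 127 [265. 195.] 0.092 [0.5958 0.1064] 
teal 126 [294. 198.] 0.066 [0.59   0.0276] teal 126 [294. 198.] 0.092 [0.5876 0.0282] 
teal 127 [319. 201.] 0.066 [ 0.5833 -0.0406] teal 127 [319. 201.] 0.092 [ 0.5811 -0.0386] 
teal 128 [368. 205.] 0.066 [ 0.5703 -0.1759] teal 128 [368. 205.] 0.092 [ 0.5684 -0.1711] 
teal 83 [173. 266.] 0.066 [0.4057 0.3601] teal 83 [173. 266.] 0.092 [0.4071 0.354 ] 
pink 959 ((712.403076171875, 117.78414916992188), (226.27130126953125, 38.94932174682617), 85.24662017822266) [266. 157.]
pink 798 ((690.5511474609375, -148.67373657226562), (194.29495239257812, 38.65619659423828), 85.30400848388672) [352. 164.]
pink 855 ((608.149169921875, -701.77294921875), (126.34004974365234, 63.97855758666992), 8.469258308410645) [550. 191.]
red 52 ((659.698486328125, 760.3463745117188), (23.83864402770996, 30.09869956970215), 70.6858139038086) [ 32. 175.]
red 151 ((453.4842834472656, 496.1496887207031), (50.1462516784668, 29.236787796020508), 66.85062408447266) [125. 249.]
red 223 ((391.81878662109375, 3.5062713623046875), (14.465785026550293, 116.11679077148438), 2.983868360519409) [303. 270.]
[-0.0018, 0.0053, 0.1494] [-0.0008, -0.0002, 0.0019] -> [0.407 0.364 0.032] 0.149
```

Request:
{"fn": "move_arm", "kwargs": {
  "plan": [
    [[0,0,0.02,0,0,0],[0,0,0.06,0,0,0],[0,0,0.1,0,0,0],[0,0,0.135,0,0,0],[0,0,0.149,0,0,0]]
  ]
}}

```text
time_s: 20.4
tcp_pos: [0.4068, 0.3611, 0.029]
eef_rot: [0.931, 0.365, -0.003, 0.002]
wrist_force: [0.3, 0.1, 0.3]
finger_gap: 0.0856
gripper_force: 0.0
```

Request:
{"fn": "move_arm", "kwargs": {
  "plan": [
    [[0,0,0,0,0,0],[0,0,0,0,0,0],[0,0,0,0,0,0],[0,0,0,0,0,0],[0,0,0,0,0,0]]
  ],
  "grip": 1
}}

```text
time_s: 20.9
tcp_pos: [0.409, 0.3652, 0.0341]
eef_rot: [0.931, 0.366, 0.002, -0.0]
wrist_force: [0.0, -1.3, 7.6]
finger_gap: 0.0507
gripper_force: 42.4
```

Request:
{"fn": "move_arm", "kwargs": {
  "plan": [
    [[0,0,0,0,0,0],[0,0,-0.03,0,0,0],[0,0,-0.07,0,0,0],[0,0,-0.11,0,0,0],[0,0,-0.14,0,0,0]]
  ]
}}

```text
time_s: 21.4
tcp_pos: [0.4081, 0.3647, 0.1753]
eef_rot: [0.931, 0.366, 0.001, -0.0]
wrist_force: [0.8, 0.1, -1.8]
finger_gap: 0.051
gripper_force: 42.4
```

Request:
{"fn": "move_arm", "kwargs": {
  "plan": [
    [[-0.01,0.024,0,0,0,0],[-0.022,0.052,0,0,0,0],[-0.036,0.084,0,0,0,0],[-0.05,0.118,0,0,0,0],[-0.065,0.152,0,0,0,0]]
  ]
}}

```text
time_s: 21.9
tcp_pos: [0.4641, 0.2073, 0.1729]
eef_rot: [0.931, 0.366, 0.001, 0.0]
wrist_force: [0.7, 0.0, -1.9]
finger_gap: 0.0505
gripper_force: 42.4
```

Request:
{"fn": "move_arm", "kwargs": {
  "plan": [
    [[-0.015,0.034,0,0,0,0],[-0.03,0.068,0,0,0,0],[-0.044,0.102,0,0,0,0],[-0.058,0.136,0,0,0,0],[-0.072,0.169,0,0,0,0]]
  ]
}}

```text
time_s: 22.4
tcp_pos: [0.5265, 0.0343, 0.1729]
eef_rot: [0.931, 0.366, 0.0, 0.0]
wrist_force: [1.2, -0.3, -1.6]
finger_gap: 0.051
gripper_force: 42.4
```

Request:
{"fn": "move_arm", "kwargs": {
  "plan": [
    [[-0.015,0.034,0,0,0,0],[-0.029,0.067,0,0,0,0],[-0.043,0.1,0,0,0,0],[-0.053,0.124,0,0,0,0],[-0.058,0.135,0,0,0,0]]
  ]
}}

```text
time_s: 22.9
tcp_pos: [0.576, -0.1057, 0.1726]
eef_rot: [0.931, 0.364, 0.0, 0.001]
wrist_force: [-0.3, -0.2, -1.5]
finger_gap: 0.0509
gripper_force: 42.4
```

Request:
{"fn": "move_arm", "kwargs": {
  "plan": [
    [[0,0,0.02,0,0,0],[0,0,0.05,0,0,0],[0,0,0.08,0,0,0],[0,0,0.09,0,0,0],[0,0,0.09,0,0,0]]
  ]
}}

```text
time_s: 23.4
tcp_pos: [0.5745, -0.1014, 0.0812]
eef_rot: [0.93, 0.367, -0.001, -0.001]
wrist_force: [-0.1, 0.5, -0.8]
finger_gap: 0.051
gripper_force: 42.4
```

```bash
python3 - <<'E'
from h import *
o=get_obs();print(o['finger_gap'])
plan([(.576,-.1025,.0605,43)])
E
```

```text
0.051016278347514925
[0.0004, 0.0019, 0.0207] [-0.0008, 0.0005, 0.0] -> [ 0.576 -0.102  0.06 ] 0.021
```

Request:
{"fn": "move_arm", "kwargs": {
  "plan": [
    [[0,0,0.008,0,0,0],[0,0,0.014,0,0,0],[0,0,0.018,0,0,0],[0,0,0.021,0,0,0],[0,0,0.021,0,0,0]]
  ]
}}

```text
time_s: 23.9
tcp_pos: [0.5756, -0.1024, 0.061]
eef_rot: [0.931, 0.366, -0.0, -0.0]
wrist_force: [-0.9, 0.6, -1.8]
finger_gap: 0.0511
gripper_force: 42.4
```

Request:
{"fn": "move_arm", "kwargs": {
  "plan": [
    [[0,0,0,0,0,0],[0,0,0,0,0,0],[0,0,0,0,0,0],[0,0,0,0,0,0],[0,0,0,0,0,0]]
  ],
  "grip": 0.22
}}

```text
time_s: 24.4
tcp_pos: [0.5758, -0.1024, 0.0614]
eef_rot: [0.931, 0.366, 0.0, 0.0]
wrist_force: [0.3, -0.5, -0.6]
finger_gap: 0.0665
gripper_force: 0.0
```

Request:
{"fn": "move_arm", "kwargs": {
  "plan": [
    [[0,0,-0.01,0,0,0],[0,0,-0.04,0,0,0],[0,0,-0.08,0,0,0],[0,0,-0.11,0,0,0],[0,0,-0.12,0,0,0]]
  ]
}}

```text
time_s: 24.9
tcp_pos: [0.5777, -0.1024, 0.1856]
eef_rot: [0.931, 0.366, 0.003, 0.002]
wrist_force: [0.2, -0.1, 0.2]
finger_gap: 0.0667
gripper_force: 0.0
```

Request:
{"fn": "move_arm", "kwargs": {
  "plan": [
    [[-0.004,-0.033,0.006,0,0,-0.045],[-0.008,-0.07,0.012,0,0,-0.09],[-0.012,-0.11,0.02,0,0,-0.135],[-0.016,-0.145,0.027,0,0,-0.18],[-0.018,-0.165,0.031,0,0,-0.225]]
  ],
  "grip": 0
}}

```text
time_s: 25.4
tcp_pos: [0.4471, 0.0076, 0.1495]
eef_rot: [0.744, 0.668, -0.001, -0.001]
wrist_force: [1.0, -0.9, -0.2]
finger_gap: 0.0854
gripper_force: 0.0
```

Request:
{"fn": "move_arm", "kwargs": {
  "plan": [
    [[0,0,0,0,0,-0.03],[0,0,0,0,0,-0.0528],[0,0,0,0,0,-0.0528],[0,0,0,0,0,-0.0528],[0,0,0,0,0,-0.0528]]
  ]
}}

```text
time_s: 25.9
tcp_pos: [0.4501, 0.0059, 0.1502]
eef_rot: [0.689, 0.724, -0.0, -0.0]
wrist_force: [-0.2, 1.2, -0.8]
finger_gap: 0.0857
gripper_force: 0.0
```

```bash
python3 - <<'E'
from h import *
o,s=wrist(.092,f='w2.png');print(o['joints'])
for m,st,c in comps(red(s['img']),200):
    r,P=None,None
    v,u=np.nonzero(m);P=np.array([wr_w(s,o,a,b,.055)[:2] for a,b in zip(u,v)]);print('red',st,cv2.minAreaRect((P*1000).astype(np.float32)))
topmeasure()
plan([(.4,.006,.15,93)])
E
```

```text
tcp [0.4501 0.0059 0.1502]
teal 1125 [502.  17.] [0.5996 0.172 ]
teal 1470 [496.  98.] [0.5957 0.1089]
teal 1421 [472. 203.] [0.5875 0.0312]
teal 1134 [446. 284.] [ 0.5808 -0.0359]
[ 0.42316004  0.28121058 -0.65543053  2.11839769  0.23523187  0.81222635
 -0.3268238 ]
red [ 196  133   26  142 2261] ((392.0736083984375, 6.135650634765625), (13.664865493774414, 116.99412536621094), 2.9976601600646973)
teal 126 [241. 194.] 0.066 [0.6017 0.1736] teal 126 [241. 194.] 0.092 [0.5992 0.1713] 
teal 126 [265. 196.] 0.066 [0.5982 0.1075] teal 126 [265. 196.] 0.092 [0.5957 0.1065] 
teal 125 [294. 198.] 0.066 [0.5899 0.0277] teal 125 [294. 198.] 0.092 [0.5876 0.0284] 
teal 128 [319. 201.] 0.066 [ 0.5834 -0.0407] teal 128 [319. 201.] 0.092 [ 0.5812 -0.0387] 
teal 126 [344. 204.] 0.066 [ 0.5752 -0.1096] teal 126 [344. 204.] 0.092 [ 0.5732 -0.1062] 
teal 128 [368. 205.] 0.066 [ 0.5703 -0.1759] teal 128 [368. 205.] 0.092 [ 0.5684 -0.1711] 
pink 960 ((712.403076171875, 117.78414916992188), (226.27130126953125, 38.94932174682617), 85.24662017822266) [266. 157.]
pink 800 ((690.681396484375, -147.262451171875), (197.13491821289062, 38.67158508300781), 85.3194808959961) [352. 164.]
pink 855 ((608.149169921875, -701.77294921875), (126.34004974365234, 63.97855758666992), 8.469258308410645) [550. 191.]
red 53 ((659.3221435546875, 760.478271484375), (23.83864402770996, 30.89628791809082), 70.6858139038086) [ 32. 175.]
red 265 ((442.4713134765625, 500.2489013671875), (47.13148498535156, 47.16909408569336), 0.7206742167472839) [124. 253.]
[0.0025, -0.0501, 0.0002] [-0.0, -0.0, -0.0007] -> [0.4   0.006 0.15 ] 0.05
```

View pics/w2.png

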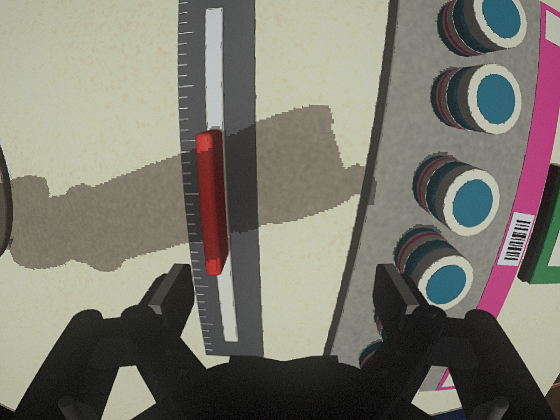

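The wrist view shows all six pots on the display and the ruler's red grip at (210,203). The ruler has been knocked about 27 mm towards the robot, so I'll try the reach.

Request:
{"fn": "move_arm", "kwargs": {
  "plan": [
    [[0.001,-0.02,0,0,0,0],[0.002,-0.04,0,0,0,0],[0.003,-0.053,0,0,0,0],[0.003,-0.058,0,0,0,0],[0.003,-0.058,0,0,0,0]]
  ]
}}

```text
time_s: 26.5
tcp_pos: [0.392, 0.006, 0.1504]
eef_rot: [0.689, 0.725, -0.0, 0.0]
wrist_force: [0.3, 0.2, -0.9]
finger_gap: 0.0851
gripper_force: 0.0
```

Request:
{"fn": "move_arm", "kwargs": {
  "plan": [
    [[0,0,0.01,0,0,0],[0,0,0.02,0,0,0],[0,0,0.03,0,0,0],[0,0,0.04,0,0,0],[0,0,0.05,0,0,0]]
  ]
}}

```text
time_s: 27.0
tcp_pos: [0.3918, 0.0062, 0.099]
eef_rot: [0.689, 0.725, -0.0, -0.0]
wrist_force: [0.1, -1.0, -0.7]
finger_gap: 0.0857
gripper_force: 0.0
```

```bash
python3 - <<'E'
from h import *
o=get_obs();print(o['joints'])
plan([(.392,.006,.03,93)])
E
```

```text
[ 0.40615889  0.2838759  -0.64851383  2.28158387  0.28169135  0.65168673
 -0.39753308]
[-0.0003, 0.0002, 0.069] [-0.0003, -0.0001, -0.0003] -> [0.392 0.006 0.03 ] 0.069
```

Request:
{"fn": "move_arm", "kwargs": {
  "plan": [
    [[0,0,0.02,0,0,0],[0,0,0.045,0,0,0],[0,0,0.065,0,0,0],[0,0,0.078,0,0,0],[0,0,0.08,0,0,0]]
  ]
}}

```text
time_s: 27.5
tcp_pos: [0.3908, 0.0064, 0.0184]
eef_rot: [0.688, 0.725, -0.001, -0.001]
wrist_force: [0.2, -0.4, 0.2]
finger_gap: 0.0853
gripper_force: 0.0
```

Request:
{"fn": "move_arm", "kwargs": {
  "plan": [
    [[0,0,0,0,0,0],[0,0,0,0,0,0],[0,0,0,0,0,0],[0,0,0,0,0,0],[0,0,0,0,0,0]]
  ],
  "grip": 1,
  "newtons": 90
}}

```text
time_s: 28.0
tcp_pos: [0.3922, 0.0059, 0.0207]
eef_rot: [0.689, 0.725, -0.0, 0.0]
wrist_force: [-10.5, 0.2, 38.1]
finger_gap: 0.0129
gripper_force: 83.1
```

Request:
{"fn": "move_arm", "kwargs": {
  "plan": [
    [[0,0,0,0,0,0],[0,0,0,0,0,0],[0,0,0,0,0,0],[0,0,0,0,0,0],[0,0,0,0,0,0]]
  ]
}}

```text
time_s: 28.5
tcp_pos: [0.3922, 0.0059, 0.0208]
eef_rot: [0.689, 0.725, -0.0, 0.0]
wrist_force: [-2.5, 0.3, 8.7]
finger_gap: 0.013
gripper_force: 87.9
```

Request:
{"fn": "move_arm", "kwargs": {
  "plan": [
    [[0,0,-0.006,0,0,0],[0,0,-0.02,0,0,0],[0,0,-0.035,0,0,0],[0,0,-0.048,0,0,0],[0,0,-0.055,0,0,0]]
  ]
}}

```text
time_s: 29.0
tcp_pos: [0.3923, 0.006, 0.0763]
eef_rot: [0.689, 0.725, 0.0, 0.0]
wrist_force: [-0.6, -0.3, -2.6]
finger_gap: 0.0127
gripper_force: 87.7
```

```bash
python3 - <<'E'
from h import *
o=get_obs();print(o['joints'],o['finger_gap'],o['tcp_pos'],o['wrist_force'],o['ft_torque'])
s=topmeasure()
print(rel([.5992,.1738]),rel([.5957,.109]),rel([.5873,.031]),rel([.5808,-.036]),rel([.5758,-.1024]),rel([.568,-.1686]))
E
```

```text
[ 0.37810786  0.33081265 -0.62536505  2.29879918  0.34518042  0.59802134
 -0.45853652] 0.012716369963384119 [0.39230144 0.00603615 0.07625692] [-0.61446432 -0.31615272 -2.59021874] [ 0.04813861 -0.01003636 -0.00436497]
teal 126 [241. 194.] 0.066 [0.6017 0.1736] teal 126 [241. 194.] 0.092 [0.5992 0.1713] 
teal 127 [265. 195.] 0.066 [0.5983 0.1074] teal 127 [265. 195.] 0.092 [0.5958 0.1064] 
teal 126 [294. 198.] 0.066 [0.59   0.0276] teal 126 [294. 198.] 0.092 [0.5876 0.0282] 
teal 127 [319. 201.] 0.066 [ 0.5835 -0.0407] teal 127 [319. 201.] 0.092 [ 0.5813 -0.0387] 
teal 126 [344. 204.] 0.066 [ 0.5752 -0.1096] teal 126 [344. 204.] 0.092 [ 0.5732 -0.1062] 
teal 128 [368. 205.] 0.066 [ 0.5703 -0.1759] teal 128 [368. 205.] 0.092 [ 0.5684 -0.1711] 
pink 960 ((712.403076171875, 117.78414916992188), (226.27130126953125, 38.94932174682617), 85.24662017822266) [266. 157.]
pink 799 ((690.5462036132812, -148.67330932617188), (194.29495239257812, 38.666236877441406), 85.30401611328125) [352. 164.]
pink 855 ((608.149169921875, -701.77294921875), (126.34004974365234, 63.97855758666992), 8.469258308410645) [550. 191.]
red 51 ((659.698486328125, 760.3463745117188), (23.83864402770996, 30.09869956970215), 70.6858139038086) [ 32. 175.]
red 265 ((442.4713134765625, 500.2489013671875), (47.13148498535156, 47.16909408569336), 0.7206742167472839) [124. 253.]
[-0.03663343  0.1737166 ] [-0.0347894   0.10884836] [-0.03674257  0.03042167] [-0.03770734 -0.03688598] [-0.03722657 -0.10347223] [-0.03955276 -0.17008956]
```

```bash
python3 - <<'E'
from h import *
plan([(*disp(-.12,.002),.0763,85.28),(*disp(-.12,.002),.0555,85.28)],p=(.3922,.006,.0758),Rm=qyaw(93))
E
```

```text
[-0.0022, 0.1098, -0.0005] [0.0, 0.0, 0.0429] -> [0.502 0.01  0.076] 0.11
[0.0, 0.0, 0.0208] [0.0, 0.0, 0.0] -> [0.502 0.01  0.056] 0.021
```

Request:
{"fn": "move_arm", "kwargs": {
  "plan": [
    [[0,0.025,0,0,0,0.01],[-0.001,0.055,0,0,0,0.022],[-0.002,0.085,0,0,0,0.034],[-0.002,0.103,0,0,0,0.041],[-0.002,0.11,0,0,0,0.043]]
  ]
}}

```text
time_s: 29.55
tcp_pos: [0.5036, 0.0099, 0.0748]
eef_rot: [0.736, 0.677, 0.0, -0.0]
wrist_force: [-0.5, -0.4, -2.0]
finger_gap: 0.0128
gripper_force: 87.8
```

Request:
{"fn": "move_arm", "kwargs": {
  "plan": [
    [[0,0,0,0,0,0],[0,0,0.007,0,0,0],[0,0,0.014,0,0,0],[0,0,0.02,0,0,0],[0,0,0.02,0,0,0]]
  ]
}}

```text
time_s: 30.05
tcp_pos: [0.5006, 0.0095, 0.0541]
eef_rot: [0.736, 0.677, -0.001, -0.001]
wrist_force: [-0.6, 0.1, -1.6]
finger_gap: 0.0128
gripper_force: 87.8
```

```bash
python3 - <<'E'
from h import *
o,s=wrist(.092,f='w3.png');print(o['tcp_pos'],rel(o['tcp_pos']),np.degrees(np.arctan2(rot(o['eef_rot'])[1,0],rot(o['eef_rot'])[0,0])))
m=pink(s['img']);v,u=np.nonzero(m);P=np.array([wr_w(s,o,a,b,.03)[:2] for a,b in zip(u,v)]);P=P[(abs(P[:,1])<.2)];r=np.array([rel(p) for p in P])
for a in np.arange(-.12,.2,.04):
    k=abs(r[:,1]-a)<.01
    if k.sum()>5: print(round(a,2),np.percentile(r[k,0],[2,98]))
E
```

```text
tcp [0.5006 0.0095 0.0541]
teal 4795 [510.  51.] [0.5949 0.1086]
teal 76 [431. 207.] [0.5582 0.0503]
teal 4092 [488. 245.] [0.5868 0.0316]
teal 182 [434. 312.] [0.5648 0.0024]
teal 91 [472. 346.] [ 0.591 -0.024]
[0.50062599 0.00954669 0.05410179] [-0.12135733  0.00190903] 85.21775635318522
-0.12 [0.06521188 0.10111183]
-0.08 [0.06222925 0.10097987]
-0.04 [-0.04951025  0.10182462]
0.0 [0.06165775 0.06483331]
0.04 [-0.05292921  0.07484301]
0.08 [-0.04055883  0.06547623]
0.12 [-0.05300527 -0.04719521]
0.16 [0.06184761 0.06519224]
```

View pics/w3.png

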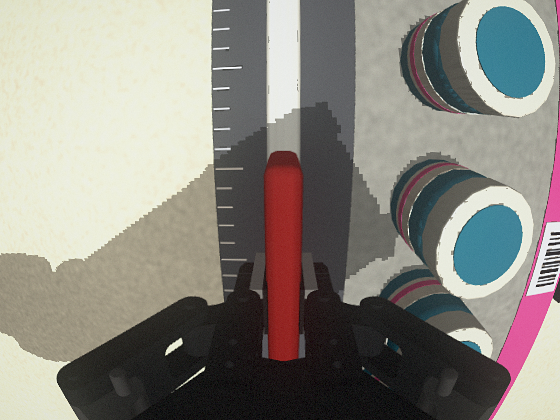

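The wrist view shows the ruler parallel to the pot row (front edge at column ~350) and clear of the pots. Now I'll push slowly to just short of the line.

Request:
{"fn": "move_arm", "kwargs": {
  "plan": [
    [[0,0.005,0,0,0,0],[0,0.012,0,0,0,0],[0,0.018,0,0,0,0],[0,0.023,0,0,0,0],[0,0.028,0,0,0,0]]
  ]
}}

```text
time_s: 30.6
tcp_pos: [0.5271, 0.0073, 0.0546]
eef_rot: [0.736, 0.677, -0.003, -0.002]
wrist_force: [-10.8, 0.4, 5.3]
finger_gap: 0.0127
gripper_force: 89.1
```

Request:
{"fn": "move_arm", "kwargs": {
  "plan": [
    [[0,0.005,0,0,0,0],[0,0.01,0,0,0,0],[0,0.015,0,0,0,0],[0,0.02,0,0,0,0],[0,0.025,0,0,0,0]]
  ]
}}

```text
time_s: 31.1
tcp_pos: [0.5511, 0.0054, 0.0544]
eef_rot: [0.736, 0.677, -0.003, -0.002]
wrist_force: [-10.6, 0.7, 4.8]
finger_gap: 0.0127
gripper_force: 89.0
```

Request:
{"fn": "move_arm", "kwargs": {
  "plan": [
    [[0,0.005,0,0,0,0],[0,0.01,0,0,0,0],[0,0.015,0,0,0,0],[0,0.02,0,0,0,0],[0,0.025,0,0,0,0]]
  ]
}}

```text
time_s: 31.6
tcp_pos: [0.5761, 0.0033, 0.0544]
eef_rot: [0.736, 0.677, -0.003, -0.002]
wrist_force: [-11.2, 1.1, 5.7]
finger_gap: 0.013
gripper_force: 89.1
```

Request:
{"fn": "move_arm", "kwargs": {
  "plan": [
    [[0,0.003,0,0,0,0],[0,0.005,0,0,0,0],[0,0.006,0,0,0,0],[0,0.006,0,0,0,0],[0,0.006,0,0,0,0]]
  ]
}}

```text
time_s: 32.1
tcp_pos: [0.5823, 0.0028, 0.0544]
eef_rot: [0.736, 0.677, -0.003, -0.002]
wrist_force: [-8.7, -0.4, 2.3]
finger_gap: 0.013
gripper_force: 89.0
```

```bash
python3 - <<'E'
from h import *
o,s=wrist(.092);print(rel(o['tcp_pos']),np.degrees(np.arctan2(rot(o['eef_rot'])[1,0],rot(o['eef_rot'])[0,0])))
s=snap('top','t2.png');im=s['img']
for m,st,c in comps(teal(im),40):print(np.round(c,1),rel(px2w(s,*c,.092)[:2]).round(4))
for m,st,c in comps(pink(im),300):print(world_rect(s,m,.03)[0])
a=im[140:240,205:400,::-1];cv2.imwrite('pics/t2z.png',cv2.resize(a,None,fx=4,fy=4,interpolation=3))
E
```

```text
tcp [0.5823 0.0028 0.0544]
teal 6140 [455.  41.] [0.6511 0.1032]
teal 170 [376. 210.] [0.6187 0.0443]
teal 5251 [438. 247.] [0.6446 0.027 ]
teal 101 [418. 312.] [ 0.6388 -0.0026]
[-0.03941179  0.00191811] 85.22246758783024
[243.  172.7] [0.0226 0.1711]
[266.8 174.6] [0.0224 0.1062]
[345.6 181. ] [ 0.0217 -0.1078]
[369.6 182.8] [ 0.0219 -0.1726]
((712.403076171875, 117.78414916992188), (226.27130126953125, 38.94932174682617), 85.24662017822266)
((690.4267578125, -150.12686157226562), (191.3780517578125, 38.666236877441406), 85.30401611328125)
((608.149169921875, -701.77294921875), (126.34004974365234, 63.97855758666992), 8.469258308410645)
```

View pics/t2z.png

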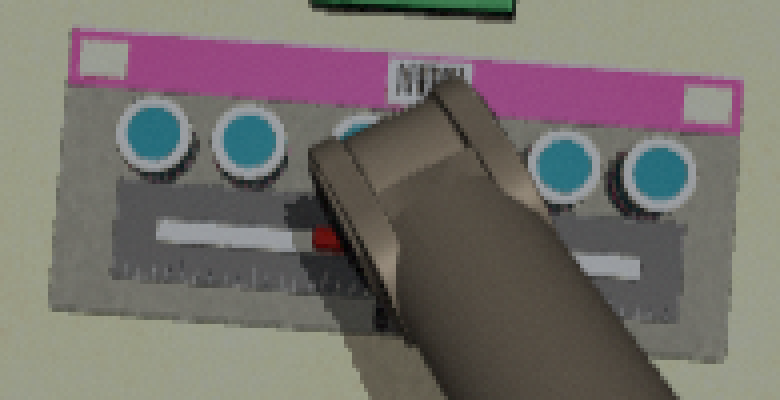

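The top crop shows the row straight: lids at (153,132), (249,142), (565,166) and (661,174), two hidden under the arm, and the fronts about 12 mm behind the strip. I'll push on by 12 mm.

Request:
{"fn": "move_arm", "kwargs": {
  "plan": [
    [[0,0.003,0,0,0,0],[0,0.006,0,0,0,0],[0,0.008,0,0,0,0],[0,0.01,0,0,0,0],[0,0.011,0,0,0,0]]
  ]
}}

```text
time_s: 32.7
tcp_pos: [0.5934, 0.0019, 0.0542]
eef_rot: [0.736, 0.677, -0.003, -0.002]
wrist_force: [-8.9, 0.7, 2.3]
finger_gap: 0.0128
gripper_force: 88.7
```

Request:
{"fn": "move_arm", "kwargs": {
  "plan": [
    [[0,0.001,0,0,0,0],[0,0.001,0,0,0,0],[0,0.001,0,0,0,0],[0,0.001,0,0,0,0],[0,0.001,0,0,0,0]]
  ]
}}

```text
time_s: 33.2
tcp_pos: [0.5945, 0.0018, 0.0542]
eef_rot: [0.736, 0.677, -0.003, -0.002]
wrist_force: [-8.5, 0.6, 1.4]
finger_gap: 0.0127
gripper_force: 88.6
```

```bash
cat >> h.py <<'E'
def line(f=None):
    s=snap('top',f);im=s['img'];P=[]
    for m,st,c in comps(teal(im),100):
        r=rel(px2w(s,*c,.092)[:2]);P.append(r);print(np.round(c,1),r.round(4))
    # strip edges: sub-pixel along display x at rel y a
    h=cv2.cvtColor(im,cv2.COLOR_RGB2HSV)[...,1].astype(np.float32);out=[]
    for a in np.arange(-.2,.21,.01):
        t=np.arange(.04,.12,.0005);q=np.array([w2px(s,[*disp(x,a),.03]) for x in t],np.float32)
        v=cv2.remap(h,q[:,0].reshape(1,-1),q[:,1].reshape(1,-1),1)[0]
        hi=np.median(v[60:100])
        if hi<90: continue
        g=np.nonzero(v>(hi+40)/2)[0];out.append((a,t[g[0]],t[g[-1]]))
    out=np.array(out);print('strip back/front med',np.median(out[:,1:],axis=0),'fit slope',np.polyfit(out[:,0],out[:,1],1)[0])
    return s
E
python3 - <<'E'
from h import *
line();o=get_obs();print(rel(o['tcp_pos']),o['wrist_force'])
E
```

```text
[243.2 168.4] [0.0344 0.1713]
[267.2 170.3] [0.0341 0.1061]
[345.9 176.6] [ 0.0337 -0.1075]
[369.9 178.5] [ 0.0336 -0.1726]
strip back/front med [0.0615 0.1   ] fit slope 0.002929520708795849
[-0.02717605  0.00188977] [-7.51190789  1.27585207  1.82127621]
```

Request:
{"fn": "move_arm", "kwargs": {
  "plan": [
    [[0,0.0003,0,0,0,0],[0,0.0007,0,0,0,0],[0,0.0007,0,0,0,0],[0,0.0007,0,0,0,0],[0,0.0007,0,0,0,0]]
  ]
}}

```text
time_s: 33.75
tcp_pos: [0.5945, 0.0018, 0.0543]
eef_rot: [0.736, 0.677, -0.003, -0.002]
wrist_force: [-10.9, 0.8, 5.2]
finger_gap: 0.0129
gripper_force: 88.9
```

Request:
{"fn": "move_arm", "kwargs": {
  "plan": [
    [[0,-0.003,0,0,0,0],[0,-0.01,0,0,0,0],[0,-0.02,-0.003,0,0,0],[0,-0.032,-0.008,0,0,0],[0,-0.045,-0.01,0,0,0]]
  ]
}}

```text
time_s: 34.25
tcp_pos: [0.5529, 0.0056, 0.066]
eef_rot: [0.736, 0.677, 0.0, 0.0]
wrist_force: [-0.6, -0.1, -1.5]
finger_gap: 0.0125
gripper_force: 88.2
```

Request:
{"fn": "move_arm", "kwargs": {
  "plan": [
    [[0,-0.025,0,0,0,0],[0,-0.055,0,0,0,0],[0,-0.085,0,0,0,0],[0,-0.113,0,0,0,0],[0,-0.125,0,0,0,0]]
  ]
}}

```text
time_s: 34.75
tcp_pos: [0.4254, 0.0156, 0.0653]
eef_rot: [0.736, 0.677, -0.001, -0.0]
wrist_force: [-0.1, -0.5, -2.2]
finger_gap: 0.013
gripper_force: 88.2
```

Request:
{"fn": "move_arm", "kwargs": {
  "plan": [
    [[0,0,0.005,0,0,0],[0,0,0.02,0,0,0],[0,0,0.033,0,0,0],[0,0,0.04,0,0,0],[0,0,0.0435,0,0,0]]
  ]
}}

```text
time_s: 35.25
tcp_pos: [0.4291, 0.016, 0.0208]
eef_rot: [0.736, 0.677, -0.0, -0.0]
wrist_force: [-1.6, 1.6, 9.8]
finger_gap: 0.0129
gripper_force: 90.4
```

Request:
{"fn": "move_arm", "kwargs": {
  "plan": [
    [[0,0,0.0005,0,0,0],[0,0,0.001,0,0,0],[0,0,0.001,0,0,0],[0,0,0.001,0,0,0],[0,0,0.001,0,0,0]]
  ]
}}

```text
time_s: 35.75
tcp_pos: [0.4291, 0.0158, 0.0208]
eef_rot: [0.736, 0.677, 0.0, 0.0]
wrist_force: [-0.0, -0.5, -1.2]
finger_gap: 0.0127
gripper_force: 88.5
```

```bash
python3 - <<'E'
from h import *
line();o=get_obs();print(rel(o['tcp_pos']),o['tcp_pos'],o['wrist_force'],o['joints'])
E
```

```text
[243.2 168.4] [0.0344 0.1713]
[267.2 170.3] [0.0341 0.1061]
[296.  172.5] [0.0342 0.0278]
[320.9 174.6] [ 0.0339 -0.0397]
[345.9 176.6] [ 0.0338 -0.1076]
[369.9 178.5] [ 0.0336 -0.1726]
strip back/front med [0.04 0.1 ] fit slope 0.008483102349366379
[-0.19320393  0.00227569] [0.42905321 0.01582411 0.02079992] [-0.44157862  0.68077381 -1.71192845] [ 0.23451596  0.47958369 -0.49180768  2.25106066  0.46575831  0.50668896
 -0.70700657]
```

Request:
{"fn": "move_arm", "kwargs": {
  "plan": [
    [[0,0,0,0,0,0],[0,0,0,0,0,0],[0,0,0,0,0,0],[0,0,0,0,0,0],[0,0,0,0,0,0]]
  ],
  "grip": 0,
  "newtons": 60
}}

```text
time_s: 36.3
tcp_pos: [0.429, 0.0159, 0.0207]
eef_rot: [0.736, 0.677, 0.0, 0.0]
wrist_force: [0.6, -0.4, 0.6]
finger_gap: 0.084
gripper_force: 0.0
```

Request:
{"fn": "move_arm", "kwargs": {
  "plan": [
    [[0,0,-0.02,0,0,0],[0,0,-0.065,0,0,0],[0,0,-0.115,0,0,0],[0,0,-0.165,0,0,0],[0,0,-0.215,0,0,0]]
  ]
}}

```text
time_s: 36.8
tcp_pos: [0.4283, 0.0161, 0.2377]
eef_rot: [0.736, 0.677, -0.0, -0.0]
wrist_force: [1.5, -0.4, 0.1]
finger_gap: 0.0854
gripper_force: 0.0
```

Request:
{"fn": "move_arm", "kwargs": {
  "plan": [
    [[-0.03,0.013,-0.015,0,0,0.0475],[-0.067,0.03,-0.015,0,0,0.095],[-0.107,0.047,-0.015,0,0,0.1425],[-0.147,0.065,-0.015,0,0,0.19],[-0.187,0.083,-0.015,0,0,0.2375]]
  ]
}}

```text
time_s: 37.3
tcp_pos: [0.4961, -0.1791, 0.2508]
eef_rot: [0.933, 0.359, -0.0, 0.0]
wrist_force: [0.7, 0.4, 0.1]
finger_gap: 0.0852
gripper_force: 0.0
```

Request:
{"fn": "move_arm", "kwargs": {
  "plan": [
    [[-0.018,0.041,0,0,0,0.0475],[-0.036,0.082,0,0,0,0.095],[-0.054,0.123,0,0,0,0.1425],[-0.07,0.163,0,0,0,0.19],[-0.081,0.188,0,0,0,0.2375]]
  ]
}}

```text
time_s: 37.8
tcp_pos: [0.563, -0.3743, 0.25]
eef_rot: [1.0, -0.007, -0.0, 0.0]
wrist_force: [0.2, 0.1, -1.1]
finger_gap: 0.0853
gripper_force: 0.0
```

Request:
{"fn": "move_arm", "kwargs": {
  "plan": [
    [[0,0,0,0,0,0.03],[0,0,0,0,0,0.035],[0,0,0,0,0,0.035],[0,0,0,0,0,0.035],[0,0,0,0,0,0.035]]
  ]
}}

```text
time_s: 38.3
tcp_pos: [0.5632, -0.3701, 0.251]
eef_rot: [0.998, -0.056, 0.0, -0.0]
wrist_force: [0.4, -0.4, -0.1]
finger_gap: 0.0851
gripper_force: 0.0
```

```bash
python3 - <<'E'
from h import *
o=get_obs();print(o['tcp_pos'],np.degrees(np.arctan2(rot(o['eef_rot'])[1,0],rot(o['eef_rot'])[0,0])),o['joints'])
s=snap('wrist','w4.png')
for q in('scanner','base'):
    for d in look_for('wrist',q)[:2]:print(q,d)
line('t3.png')
E
```

```text
[ 0.56319292 -0.37009027  0.25096642] -6.47079782906536 [ 0.63492229  0.46967924 -0.20821266  1.52396328  0.10211979  1.1584378
 -1.27605337]
scanner {'extent': [260.3, 147.3, 310.1, 317.2], 'conf': 0.88}
base {'extent': [240.6, 135.5, 329.4, 278.2], 'conf': 0.73}
base {'extent': [0.0, 71.8, 186.9, 237.5], 'conf': 0.44}
[243.2 168.3] [0.0346 0.1714]
[267.2 170.3] [0.0341 0.1061]
[296.  172.5] [0.0342 0.0278]
[320.8 174.6] [ 0.034  -0.0396]
[345.9 176.6] [ 0.0338 -0.1076]
[369.9 178.5] [ 0.0336 -0.1726]
strip back/front med [0.04 0.1 ] fit slope 0.0021733491440006285
```

View pics/w4.png

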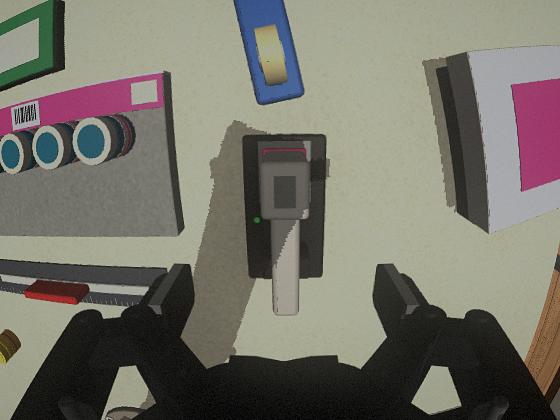

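The wrist view shows the scanner in line with the tool: barrel top ~(260–310, 160–218), handle towards the robot, on its base. I'll measure the barrel and grip it.

```bash
python3 - <<'E'
from h import *
o=get_obs();s=snap('wrist')
a=cv2.resize(s['img'][120:330,210:360,::-1],None,fx=3.8,fy=2.8,interpolation=3)
for p in((260,160),(308,160),(310,218),(262,218),(285,191)):print(p,wr_w(s,o,*p,.107).round(4))
for p in((245,136),(326,136),(323,277),(249,278)):print('base',p,wr_w(s,o,*p,.012).round(4))
cv2.imwrite('pics/w4z.png',cv2.resize(s['img'][125:325,220:350,::-1],None,fx=3,fy=3,interpolation=3))
E
```

```text
(260, 160) [ 0.5969 -0.3519  0.107 ]
(308, 160) [ 0.592  -0.3944  0.107 ]
(310, 218) [ 0.5373 -0.3911  0.107 ]
(262, 218) [ 0.5425 -0.3465  0.107 ]
(285, 191) [ 0.5659 -0.3708  0.107 ]
base (245, 136) [ 0.6135 -0.3294  0.012 ]
base (326, 136) [ 0.6026 -0.4239  0.012 ]
base (323, 277) [ 0.4174 -0.4058  0.012 ]
base (249, 278) [ 0.4274 -0.3066  0.012 ]
```

View pics/w4z.png

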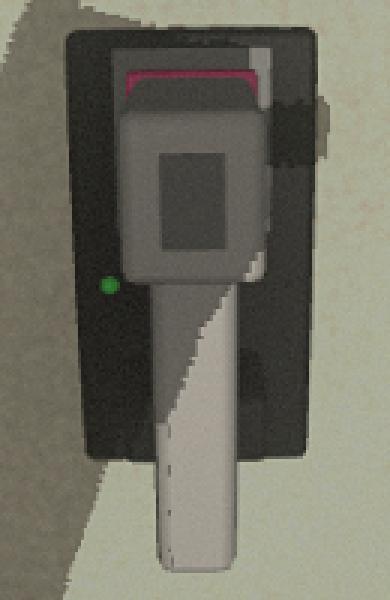

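Request:
{"fn": "move_arm", "kwargs": {
  "plan": [
    [[-0.003,0.001,0.03,0,0,0],[-0.003,0.001,0.075,0,0,0],[-0.003,0.001,0.12,0,0,0],[-0.003,0.001,0.16,0,0,0],[-0.003,0.001,0.185,0,0,0]]
  ]
}}

```text
time_s: 39.05
tcp_pos: [0.5584, -0.3705, 0.0623]
eef_rot: [0.998, -0.057, -0.002, -0.001]
wrist_force: [0.0, -0.5, 0.3]
finger_gap: 0.0852
gripper_force: 0.0
```

Request:
{"fn": "move_arm", "kwargs": {
  "plan": [
    [[0,0,0,0,0,0],[0,0,0,0,0,0],[0,0,0,0,0,0],[0,0,0,0,0,0],[0,0,0,0,0,0]]
  ]
}}

```text
time_s: 39.55
tcp_pos: [0.5609, -0.3719, 0.0673]
eef_rot: [0.998, -0.058, 0.001, 0.001]
wrist_force: [-0.9, -1.0, -0.1]
finger_gap: 0.0856
gripper_force: 0.0
```

Request:
{"fn": "move_arm", "kwargs": {
  "plan": [
    [[0,0,0,0,0,0],[0,0,0,0,0,0],[0,0,0,0,0,0],[0,0,0,0,0,0],[0,0,0,0,0,0]]
  ],
  "grip": 1,
  "newtons": 60
}}

```text
time_s: 40.05
tcp_pos: [0.5604, -0.3715, 0.0661]
eef_rot: [0.998, -0.058, 0.0, 0.0]
wrist_force: [-0.6, 1.5, 4.1]
finger_gap: 0.0452
gripper_force: 61.9
```

Request:
{"fn": "move_arm", "kwargs": {
  "plan": [
    [[0,0,0,0,0,0],[0,0,0,0,0,0],[0,0,0,0,0,0],[0,0,0,0,0,0],[0,0,0,0,0,0]]
  ]
}}

```text
time_s: 40.55
tcp_pos: [0.5604, -0.3715, 0.0661]
eef_rot: [0.998, -0.057, 0.0, 0.0]
wrist_force: [0.2, 1.0, 5.3]
finger_gap: 0.0455
gripper_force: 61.9
```

```bash
python3 - <<'E'
from h import *
o=get_obs();print(o['tcp_pos'],o['eef_rot'],o['finger_gap'],o['wrist_force'])
s=snapshot('top');im=s['img'];m=pink(im)
best=max(look_for('top','label'),key=lambda d:d['conf']);print(best)
P=[]
for x in np.arange(.045,.115,.001):
    for y in np.arange(-.08,.06,.001):
        u,v=w2px(s,[*disp(x,y),.03]).round().astype(int)
        if .066<x<.096 and not m[v,u]: P.append((x,y))
P=np.array(P);print('label rel',P.min(0),P.max(0),P.mean(0),len(P))
E
```

```text
[ 0.56038282 -0.37145379  0.06606095] [ 9.98347001e-01 -5.74731529e-02  3.07627780e-04  8.97450096e-05] 0.0454858186570256 [0.17103842 1.01780938 5.26468709]
{'extent': [301.0, 155.1, 321.3, 169.0], 'conf': 0.69}
label rel [ 0.066 -0.058] [0.095 0.041] [ 0.07946255 -0.01406326] 1976
```

Request:
{"fn": "move_arm", "kwargs": {
  "plan": [
    [[0,0,-0.005,0,0,0],[0,0,-0.03,0,0,0],[0,0,-0.065,0,0,0],[0,0,-0.105,0,0,0],[0,0,-0.13,0,0,0]]
  ]
}}

```text
time_s: 41.15
tcp_pos: [0.5602, -0.3718, 0.198]
eef_rot: [0.998, -0.058, 0.001, 0.0]
wrist_force: [0.4, -0.4, -2.6]
finger_gap: 0.0457
gripper_force: 61.8
```

Request:
{"fn": "move_arm", "kwargs": {
  "plan": [
    [[0.006,-0.025,0,0,0,0],[0.015,-0.06,0,0,0,0],[0.025,-0.098,0,0,0,0],[0.035,-0.136,0,0,0,0],[0.045,-0.175,0,0,0,0]]
  ]
}}

```text
time_s: 41.65
tcp_pos: [0.6242, -0.2016, 0.1948]
eef_rot: [0.998, -0.058, -0.001, -0.0]
wrist_force: [1.3, -1.2, -2.2]
finger_gap: 0.0457
gripper_force: 62.0
```

Request:
{"fn": "move_arm", "kwargs": {
  "plan": [
    [[0.01,-0.038,0,0,0,0],[0.02,-0.076,0,0,0,0],[0.03,-0.114,0,0,0,0],[0.04,-0.152,0,0,0,0],[0.047,-0.182,0,0,0,0]]
  ]
}}

```text
time_s: 42.15
tcp_pos: [0.6922, -0.0245, 0.1947]
eef_rot: [0.998, -0.057, -0.001, -0.0]
wrist_force: [0.4, 0.5, -3.2]
finger_gap: 0.0458
gripper_force: 62.0
```

Request:
{"fn": "move_arm", "kwargs": {
  "plan": [
    [[0.002,-0.007,0.003,0,0,0],[0.002,-0.007,0.008,0,0,0],[0.002,-0.007,0.012,0,0,0],[0.002,-0.007,0.012,0,0,0],[0.002,-0.007,0.012,0,0,0]]
  ]
}}

```text
time_s: 42.65
tcp_pos: [0.6948, -0.0227, 0.1834]
eef_rot: [0.998, -0.059, -0.0, 0.0]
wrist_force: [0.2, -0.4, -2.8]
finger_gap: 0.0456
gripper_force: 62.0
```

```bash
python3 - <<'E'
from h import *
o=get_obs();s=snap('wrist','w5.png');print(o['tcp_pos'],o['finger_gap'],rot(o['eef_rot'])[:,2])
plan([(.6955,-.0204,.184,-6.6)])
sc=snap('scene');a=sc['img'][130:330,150:370,::-1];cv2.imwrite('pics/sc5.png',cv2.resize(a,None,fx=2.5,fy=2.5,interpolation=3))
b=s['img'][:,:,::-1];cv2.imwrite('pics/j5.png',np.hstack([cv2.resize(b,(400,300)),cv2.resize(a,(400,364))[:300]]))
E
```

```text
[ 0.69478082 -0.02271707  0.18341534] 0.045554254374673725 [-7.95931062e-04 -9.00920714e-04 -9.99999277e-01]
[0.0002, -0.0019, -0.0002] [0.0002, -0.0, -0.0006] -> [ 0.696 -0.02   0.184] 0.002
```

View pics/j5.png

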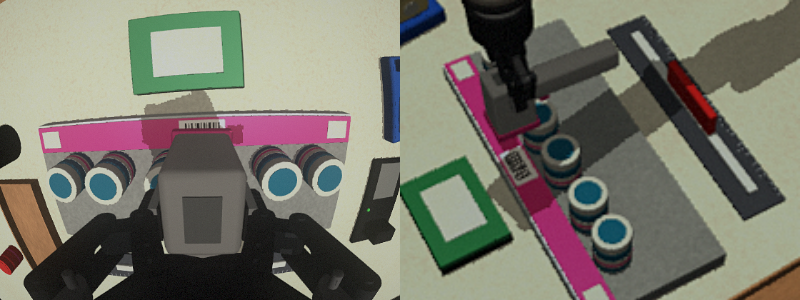

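The wrist view shows the scanner held level, with the label (joined ~201,124) peeking out centred in front of it. I'll compute the label position from this, with a fine tune of the edges.

```bash
python3 - <<'E'
from h import *
o=get_obs();s=snapshot('wrist');im=s['img'];h=cv2.cvtColor(im,cv2.COLOR_RGB2HSV)
P=np.array([wr_w(s,o,u,v,.03)[:2] for v in range(160,182) for u in range(235,335) if h[v,u,1]<70])
r=np.array([rel(p) for p in P]);k=(r[:,0]>.075)&(r[:,0]<.105);r=r[k];print(np.percentile(r,[2,50,98],axis=0))
pk=np.argwhere(pink(im));q=np.array([rel(wr_w(s,o,u,v,.03)) for v,u in pk[::7]]);q=q[abs(q[:,1])<.25]
for a in(-.2,-.13,.1,.17):
    kk=abs(q[:,1]-a)<.012;print(a,np.percentile(q[kk,0],[2,98]),q[kk].shape)
print('scanner rel',rel([o['tcp_pos'][0]+.0056,o['tcp_pos'][1]-.0006]))
E
```

```text
[[ 0.08706687 -0.0531827 ]
 [ 0.09542318 -0.0129414 ]
 [ 0.10469672  0.02757878]]
-0.2 [0.06114706 0.10047166] (53, 2)
-0.13 [0.06168164 0.10005357] (130, 2)
0.1 [0.03860562 0.09997404] (131, 2)
0.17 [0.06043271 0.09963973] (104, 2)
scanner rel [ 0.080772   -0.01352494]
```

Request:
{"fn": "move_arm", "kwargs": {
  "plan": [
    [[0,0,0,0,0,0],[0,0,0,0,0,0],[0,0,0,0,0,0],[0,0,0,0,0,0],[0,0,0,0,0,0]]
  ]
}}

```text
time_s: 43.3
tcp_pos: [0.6952, -0.0206, 0.1837]
eef_rot: [0.998, -0.057, -0.0, 0.0]
wrist_force: [-0.1, -0.7, -2.6]
finger_gap: 0.0459
gripper_force: 62.0
```

Request:
{"fn": "move_arm", "kwargs": {
  "plan": [
    [[0,0,0,0,0,0],[0,0,0,0,0,0],[0,0,0,0,0,0],[0,0,0,0,0,0],[0,0,0,0,0,0]]
  ]
}}

```text
time_s: 43.8
tcp_pos: [0.6953, -0.0207, 0.1837]
eef_rot: [0.998, -0.058, 0.0, 0.0]
wrist_force: [-0.5, 0.5, -1.1]
finger_gap: 0.0457
gripper_force: 62.0
```

Request:
{"fn": "move_arm", "kwargs": {
  "plan": [
    [[0,0,0,0,0,0],[0,0,0,0,0,0],[0,0,0,0,0,0],[0,0,0,0,0,0],[0,0,0,0,0,0]]
  ]
}}

```text
time_s: 44.3
tcp_pos: [0.6952, -0.0207, 0.1837]
eef_rot: [0.998, -0.058, -0.0, 0.0]
wrist_force: [0.2, 0.3, -2.0]
finger_gap: 0.0455
gripper_force: 62.0
```

Request:
{"fn": "move_arm", "kwargs": {
  "plan": [
    [[0,0,0,0,0,0],[0,0,0,0,0,0],[0,0,0,0,0,0],[0,0,0,0,0,0],[0,0,0,0,0,0]]
  ]
}}

```text
time_s: 44.8
tcp_pos: [0.6953, -0.0207, 0.1837]
eef_rot: [0.998, -0.058, 0.0, 0.0]
wrist_force: [0.3, 0.4, -2.2]
finger_gap: 0.0455
gripper_force: 62.0
```

Request:
{"fn": "move_arm", "kwargs": {
  "plan": [
    [[0,0,0,0,0,0],[0,0,0,0,0,0],[0,0,0,0,0,0],[0,0,0,0,0,0],[0,0,0,0,0,0]]
  ]
}}

```text
time_s: 45.3
tcp_pos: [0.6952, -0.0206, 0.1837]
eef_rot: [0.998, -0.058, -0.0, 0.0]
wrist_force: [0.5, 0.6, -1.8]
finger_gap: 0.0453
gripper_force: 62.0
```

Request:
{"fn": "move_arm", "kwargs": {
  "plan": [
    [[0,0,0,0,0,0],[0,0,0,0,0,0],[0,0,0,0,0,0],[0,0,0,0,0,0],[0,0,-0.002,0,0,0]]
  ]
}}

```text
time_s: 45.8
tcp_pos: [0.695, -0.0207, 0.1855]
eef_rot: [0.998, -0.058, -0.0, 0.0]
wrist_force: [-0.5, -0.4, -2.5]
finger_gap: 0.0455
gripper_force: 62.0
```

Request:
{"fn": "move_arm", "kwargs": {
  "plan": [
    [[-0.006,0.025,-0.005,0,0,0],[-0.015,0.06,-0.01,0,0,0],[-0.025,0.1,-0.01,0,0,0],[-0.036,0.14,-0.01,0,0,0],[-0.047,0.182,-0.01,0,0,0]]
  ]
}}

```text
time_s: 46.3
tcp_pos: [0.6272, -0.1971, 0.1961]
eef_rot: [0.998, -0.057, 0.0, -0.0]
wrist_force: [0.3, -0.0, -3.1]
finger_gap: 0.0453
gripper_force: 61.9
```

Request:
{"fn": "move_arm", "kwargs": {
  "plan": [
    [[-0.01,0.04,0,0,0,0],[-0.021,0.08,0,0,0,0],[-0.032,0.12,0,0,0,0],[-0.041,0.16,0,0,0,0],[-0.047,0.182,0,0,0,0]]
  ]
}}

```text
time_s: 46.8
tcp_pos: [0.5576, -0.3764, 0.196]
eef_rot: [0.998, -0.06, -0.0, 0.001]
wrist_force: [0.4, 0.2, -3.3]
finger_gap: 0.0452
gripper_force: 62.0
```

Request:
{"fn": "move_arm", "kwargs": {
  "plan": [
    [[0,0,0.02,0,0,0],[0,0,0.05,0,0,0],[0,0,0.08,0,0,0],[0,0,0.1,0,0,0],[0,0,0.11,0,0,0]]
  ]
}}

```text
time_s: 47.3
tcp_pos: [0.559, -0.3708, 0.0836]
eef_rot: [0.998, -0.058, -0.001, -0.001]
wrist_force: [-0.9, -0.4, -2.4]
finger_gap: 0.0456
gripper_force: 62.0
```

```bash
python3 - <<'E'
from h import *
o=get_obs();print(o['tcp_pos'],o['finger_gap']);plan([(.5604,-.3715,.0661,-6.6)]);line()
E
```

```text
[ 0.55899026 -0.37079836  0.08360601] 0.04561710488572173
[0.0015, 0.0006, 0.0175] [-0.0004, 0.0009, 0.0] -> [ 0.56  -0.372  0.066] 0.018
[243.2 168.3] [0.0346 0.1714]
[267.2 170.3] [0.0341 0.1061]
[296.  172.5] [0.0342 0.0278]
[320.8 174.6] [ 0.034  -0.0396]
[345.9 176.6] [ 0.0338 -0.1076]
[369.9 178.5] [ 0.0336 -0.1726]
strip back/front med [0.04 0.1 ] fit slope 0.002183539613132726
```

Request:
{"fn": "move_arm", "kwargs": {
  "plan": [
    [[0,0,0.003,0,0,0],[0,0,0.008,0,0,0],[0,0,0.013,0,0,0],[0,0,0.017,0,0,0],[0,0,0.0195,0,0,0]]
  ]
}}

```text
time_s: 47.85
tcp_pos: [0.56, -0.3714, 0.0661]
eef_rot: [0.998, -0.058, 0.0, 0.0]
wrist_force: [-0.3, -0.2, -1.2]
finger_gap: 0.0457
gripper_force: 62.1
```

Request:
{"fn": "move_arm", "kwargs": {
  "plan": [
    [[0,0,0,0,0,0],[0,0,0,0,0,0],[0,0,0,0,0,0],[0,0,0,0,0,0],[0,0,0,0,0,0]]
  ]
}}

```text
time_s: 48.35
tcp_pos: [0.56, -0.3715, 0.0662]
eef_rot: [0.998, -0.058, -0.0, 0.0]
wrist_force: [0.1, -0.9, -2.2]
finger_gap: 0.0456
gripper_force: 61.9
```

Request:
{"fn": "move_arm", "kwargs": {
  "plan": [
    [[0,0,0,0,0,0],[0,0,0,0,0,0],[0,0,0,0,0,0],[0,0,0,0,0,0],[0,0,0,0,0,0]]
  ],
  "grip": 0
}}

```text
time_s: 48.85
tcp_pos: [0.5601, -0.3715, 0.0663]
eef_rot: [0.998, -0.058, 0.0, 0.0]
wrist_force: [0.4, -0.2, -0.4]
finger_gap: 0.0855
gripper_force: 0.0
```

Request:
{"fn": "move_arm", "kwargs": {
  "plan": [
    [[0,0,-0.02,0,0,0],[0,0,-0.06,0,0,0],[0,0,-0.1,0,0,0],[0,0,-0.14,0,0,0],[0,0,-0.17,0,0,0]]
  ]
}}

```text
time_s: 49.35
tcp_pos: [0.5607, -0.3717, 0.2393]
eef_rot: [0.998, -0.058, 0.001, 0.001]
wrist_force: [0.5, -0.5, -0.7]
finger_gap: 0.0858
gripper_force: 0.0
```

Request:
{"fn": "move_arm", "kwargs": {
  "plan": [
    [[-0.04,0,0,0,0,0],[-0.08,0,0,0,0,0],[-0.1,0,0,0,0,0],[-0.1,0,0,0,0,0],[-0.1,0,0,0,0,0]]
  ]
}}

```text
time_s: 49.85
tcp_pos: [0.461, -0.3601, 0.2367]
eef_rot: [0.998, -0.058, 0.001, 0.0]
wrist_force: [0.7, -0.7, -0.1]
finger_gap: 0.0855
gripper_force: 0.0
```

```bash
python3 - <<'E'
from h import *
o=get_obs();print(o['tcp_pos']);s=line('t6.png');w=snap('wrist');sc=snap('scene')
a=cv2.resize(w['img'][60:360,160:400,::-1],(400,500));b=cv2.resize(s['img'][140:290,200:320,::-1],(1,1))
c=cv2.resize(sc['img'][70:330,150:390,::-1],(400,433));c=np.vstack([c,np.zeros((67,400,3),np.uint8)])
cv2.imwrite('pics/j6.png',np.hstack([a,c]))
E
```

```text
[ 0.46099684 -0.3600719   0.23668586]
[243.2 168.4] [0.0344 0.1713]
[267.2 170.3] [0.0341 0.1061]
[296.  172.5] [0.0342 0.0278]
[320.9 174.6] [ 0.0339 -0.0397]
[345.9 176.6] [ 0.0338 -0.1076]
[369.9 178.5] [ 0.0336 -0.1726]
strip back/front med [0.04 0.1 ] fit slope 0.00878418439190692
```

View pics/j6.png

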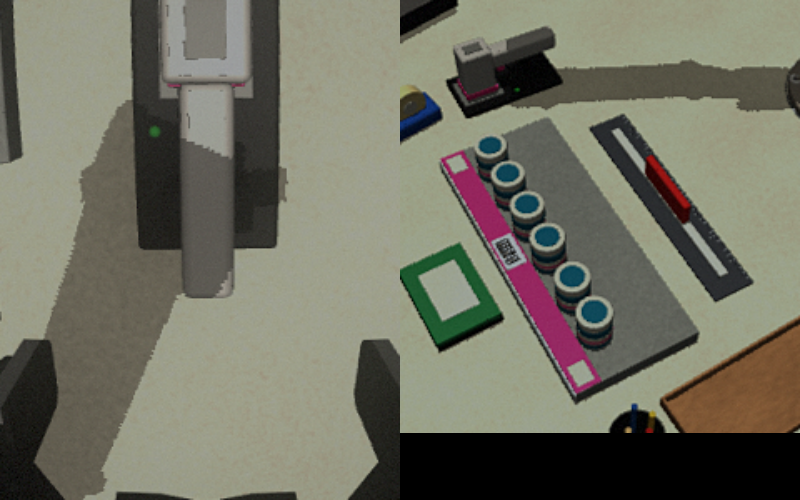

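The scanner is back on its base, the row is straight and flush at the strip, and the ruler lies flat on the counter. Handing in.

```bash
python3 -c "
from station import finish_job
print(finish_job())"
```

```text
the job is handed in; nothing more can be done
None
```

I handed the job in at about 50 s: all six pots stand in one line within about 1 mm of the strip's back edge, the ruler is flat on the counter, the label was scanned for over 2 s, and the scanner is back on its base.

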